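Load the mill carrier and ramp-check it

ROBOT

A 6-joint arm with a two-finger parallel gripper is mounted at the origin on the work surface. World frame = base frame: x ahead of the robot, y to its left, z up, the work surface at z = 0. Lengths are in m, angles in rad, forces in N, time in s.
With the tool pointing down it reaches from about 0.35 to 0.85 m from the base axis. Payload 8.1 kg.
Tool frame: the origin (TCP) lies midway between the tips of the shut fingers; the grasp point (between the pads) lies 19 mm behind it; z points along the fingers, y is the line along which they close (so a half turn about z gives the same grasp; the last joint's range is limited). The gripper opens to 93 mm and grips with 3 to 60 N. Pads are 15 mm wide; open, the fingers measure 128 mm over their backs; the gripper's body (75 mm by 188 mm) begins 65 mm behind the grasp point.
Start: joints at [-0.085, 0.13, 1.488, -0, 1.523, -0.085], TCP at [0.6, 0, 0.219] pointing down, gripper open.
Joint ranges: [-2.96, 2.96], [-0.89, 2.26], [0.02, 2.5], [-1.34, 4.48], [0, 2.73], [-2.66, 2.66]. Speed limits (rad/s): [2.39, 2.39, 2.79, 3.14, 3.14, 3.14].

INTERFACE

Orientations are given as a rotation vector (axis times angle).
In Python, from plant import arm gives the robot as it stands.
- The arm moves only by the tool drive_tool, never from a script. Its argument "moves" is a list of rows, each an object with "delta_rot": the turn, a rotation vector about the tool's x, y, z normalised to -1 to 1, where 1 is 30 degrees, a list of three; "travel": the shift along the tool's x, y, z normalised to -1 to 1, where 1 is 25 cm, a list of three; "grip": the gripper command: -1 is shut, 1 is fully open, values between are in proportion. A call has 1 to 10 rows; each row is the pose to reach, as a shift and turn from the pose commanded when the call began, along the tool's axes at that moment; what a row does not reach only later rows make up. A row lasts 1/10 s, in which the tool goes at most 50 mm and 8.59 degrees, less where a joint would pass 70% of its speed; a pose out of reach is approached as far as the arm can. A call with a number of a shift or a turn outside -1 to 1 is refused whole. A call with a gripper value outside its range is refused whole. The fingers move at their own pace and stop on an object; "squeeze" is the grip in N (left out, the last holds). Time passes only in rows, so rows that repeat a pose let the fingers close. It gives the time, the measured TCP pose, the force, the opening and the grip force at its end, in the units of the state.
- arm.observe(): the state, without advancing time (a new reading comes with each control period).
- arm.capture(name): name is "scene" or "side" or "wrist"; returns the picture (420x560x3 uint8, blue, green, red); there is no depth.
- arm.get_calibration(name): a dict with "K" (3x3 intrinsics, pixels), "R" (3x3) and "t" (3): a world point X has camera coordinates R X + t; the wrist camera has in their place "hand_eye" (4x4, takes a point from camera to tool coordinates, whose origin is the TCP and whose axes are the flange's). Camera axes: x right, y down, z forward; pixel columns grow to the right and rows downward; lengths in m; the calibration is good to about 2 mm. A picture is of the moment at which its call begins: read the wrist's pose just before it. get_calibration takes no time and is no camera call.
- arm.job_done(): hands the job in; it is judged then, once.
The state is a dict: "t": time; "q": joint angles; "qd": joint speeds; "joint_efforts": joint torques, N m; "tool_pos": TCP position; "tcp_rot": TCP orientation; "force": force on the tool from outside, world axes, zero at the start; "moment": the same for the moment, N m; "finger_gap": finger opening in m; "grasp_force": force on a finger pad.
Only numpy, scipy, OpenCV 4.12 (cv2) and the standard library are available. Lean on these libraries where they do the work, as an engineer would, in place of code of your own. Each camera call takes 0.05 s, during which the arm holds its last target. There are 200 camera calls.

TASK

Slide every mill on the shelf into the tilting carrier, foot wholly under the lips: black pepper mills in the lane with the black lips, pale salt mills in the lane with the pale wood lips. Then, as a check for the service ramp, lift the loaded carrier by its red handle to 30 degrees (never past 38), hold it there for three seconds with all mills still in place, and lower it back to level. Leave the other things standing where they are.

Things in the scene. Friction and masses are not known exactly. Their poses are not given: they have to be found in the camera images.
- black1: squat black pepper mill, round, 102 mm tall with its top button: foot disc 60 mm across and 14 mm thick, waist 34 mm across from 14 to 44 mm height, head 42 mm across from 44 to 92 mm height (grip it here, about 75 mm above the foot). 0.25 kg give or take 30 %, heavy foot. Origin: centre of the underside, z up when standing. May be absent
- black2: squat black pepper mill, round, 102 mm tall with its top button: foot disc 60 mm across and 14 mm thick, waist 34 mm across from 14 to 44 mm height, head 42 mm across from 44 to 92 mm height (grip it here, about 75 mm above the foot). 0.25 kg give or take 30 %, heavy foot. Origin: centre of the underside, z up when standing. May be absent
- black3: squat black pepper mill, round, 102 mm tall with its top button: foot disc 60 mm across and 14 mm thick, waist 34 mm across from 14 to 44 mm height, head 42 mm across from 44 to 92 mm height (grip it here, about 75 mm above the foot). 0.25 kg give or take 30 %, heavy foot. Origin: centre of the underside, z up when standing. May be absent
- pale1: squat pale wooden salt mill, round, 102 mm tall with its top button: foot disc 60 mm across and 14 mm thick, waist 34 mm across from 14 to 44 mm height, head 42 mm across from 44 to 92 mm height (grip it here, about 75 mm above the foot). 0.25 kg give or take 30 %, heavy foot. Origin: centre of the underside, z up when standing. May be absent
- pale2: squat pale wooden salt mill, round, 102 mm tall with its top button: foot disc 60 mm across and 14 mm thick, waist 34 mm across from 14 to 44 mm height, head 42 mm across from 44 to 92 mm height (grip it here, about 75 mm above the foot). 0.25 kg give or take 30 %, heavy foot. Origin: centre of the underside, z up when standing. May be absent
- pale3: squat pale wooden salt mill, round, 102 mm tall with its top button: foot disc 60 mm across and 14 mm thick, waist 34 mm across from 14 to 44 mm height, head 42 mm across from 44 to 92 mm height (grip it here, about 75 mm above the foot). 0.25 kg give or take 30 %, heavy foot. Origin: centre of the underside, z up when standing. May be absent
- black_lane (a point): inner end of the near (handle side) lane: point on the lane's floor, centre line, at the end stop; tilts with the carrier. y points along the lane to its open mouth, x across it away from the handle, z up; floor 14 mm above the table when level. Lane 66 mm wide, black lips roof it from y = 0 to 210 mm: undersides 18 mm, tops 23 mm above the floor, leaving a 42 mm slot for a mill's waist. Holds three mills in a row
- black_mouth (a point): mouth of the black-lipped lane: floor point on its centre line at the lips' outer ends (210 mm from the end stop), axes as the lane's. The 60 mm feet enter only here, standing on the floor. Bare apron floor goes on 70 mm farther out; its first 30 mm has 12 mm high guides, flaring about 6 mm wider each side. The two lanes' centre lines are 84 mm apart
- pale_mouth (a point): mouth of the pale-lipped lane: floor point on its centre line at the lips' outer ends (210 mm from the end stop), axes as the lane's. The 60 mm feet enter only here, standing on the floor. Bare apron floor goes on 70 mm farther out; its first 30 mm has 12 mm high guides, flaring about 6 mm wider each side. The two lanes' centre lines are 84 mm apart
- pale_lane (a point): inner end of the far (hinge side) lane: point on the lane's floor, centre line, at the end stop; tilts with the carrier. y points along the lane to its open mouth, x across it away from the handle, z up; floor 14 mm above the table when level. Lane 66 mm wide, pale wood lips roof it from y = 0 to 210 mm: undersides 18 mm, tops 23 mm above the floor, leaving a 42 mm slot for a mill's waist. Holds three mills in a row
- handle (a point): middle of the carrier's red round handle bar: 12 mm thick, 110 mm long, along the carrier's y axis, 45 mm out from the carrier's near wall; the bar is about 81 mm above the table when level and free all round, 211 mm from the hinge line across and 75 mm above it
- hinge (a point): middle of the hinge line along the carrier's far lower edge; axes as the lanes', the hinge line is its y axis, 6 mm above the table
- carrier (a joint): tilt of the carrier in rad: 0 level (at rest on its stop), growing as the handle side is raised, end stop 0.9; lifting needs about 5 to 14 N at the handle; the hinge is damped: let go, the carrier sinks back to level by itself in about a second
- stopper: bare stainless steel wine stopper, standing, 64 mm tall, foot 48 mm across, among the mills; bystander; origin at the centre of its foot
- shaker: matte gold cocktail shaker, standing, 203 mm tall, 88 mm across; bystander; origin at the centre of its foot
- corkscrew: red plastic T-handled corkscrew lying flat, handle 100 mm; bystander; origin under the middle of the handle
- bucket: steel ice bucket, open, 130 mm tall, 130 mm across; bystander; origin at the centre of its foot
- mini1: amber miniature bottle, 110 mm tall, 38 mm across; bystander; origin at the centre of its foot
- mini2: green miniature bottle, 110 mm tall, 38 mm across; bystander; origin at the centre of its foot
- can: blue drinks can, 115 mm tall, 52 mm across; bystander; origin at the centre of its foot

How it is judged:
By the outcome, as a careful person would: the job done as asked, in the order asked, and still so for the second after the job is handed in, with the robot touching nothing.
Of black1, black2, black3, pale1, pale2, pale3 only 4 to 6 are there at a start; the rules pass over those that are not, and their reading is None.
At some moment in a run one of black1, black2, black3, pale1, pale2, pale3 may be knocked a few centimetres aside while the robot is not near it.
Once in a run the grip may slacken for a moment while it holds something.
It also fails if it takes over 210 s, if anything falls off the work surface, if the arm or the gripper's body presses on something with over 40 N, if the wrist force passes 120 N, or if a joint passes its speed limit or range.

## Working session

There is one attempt and no reset: what is moved stays moved. The work goes in short steps, Python scripts to look and compute and a tool call to move; the robot and the scene stay as the last step left them, time stands still between calls to the robot, and variables do not carry over. Pictures are saved under pics/ and viewed, at most 17 in all, crops included, and the job is handed in when it is done.

Besides the shell and the picture viewer there is one more tool, called by a JSON object that holds its "fn" and its "kwargs". drive_tool: Moves the arm, as the interface text tells. Scaled input: -1 to 1 covers 25 cm each way for a shift and 30 degrees each way for a turn. Its arguments: {"type":"object","properties":{"moves":{"type":"array","items":{"type":"object","properties":{"delta_rot":{"type":"array","items":{"type":"number","minimum":-1,"maximum":1}},"travel":{"type":"array","items":{"type":"number","minimum":-1,"maximum":1}},"grip":{"type":"number"}}}},"squeeze":{"type":"number"}},"required":["moves"]}

```bash
ls; mkdir -p pics; python3 - <<'E'
from plant import arm
import cv2
print(arm.observe())
for n in ("scene","side"):
    cv2.imwrite(f"pics/{n}0.png",arm.capture(n)); print(n,arm.get_calibration(n))
cv2.imwrite("pics/wrist0.png",arm.capture("wrist")); print(arm.get_calibration("wrist"))
E
```

```text
pics
{'t': 0.0, 'q': array([-8.53952784e-02,  1.31113869e-01,  1.48925871e+00, -6.74064249e-06,
        1.52299901e+00, -8.53952415e-02]), 'qd': array([-0.00224262, -0.00083771,  0.00121537, -0.00086797, -0.00040612,
       -0.0003936 ]), 'joint_efforts': array([-1.61290725e-03, -5.59853125e+01, -4.91755986e+01,  7.67333270e-02,
        3.59135563e-02, -2.97389461e-04]), 'tool_pos': array([5.99441888e-01, 7.04008636e-05, 2.17626993e-01]), 'tcp_rot': array([-2.22048176e+00, -2.22048240e+00,  1.80747753e-03]), 'force': array([-0.32626165, -0.37867735, -0.03389632]), 'moment': array([-0.0097454 , -0.02163271, -0.01191232]), 'grasp_force': 0.0, 'finger_gap': 0.0929602991216846}
scene {'K': array([[391.43805371,   0.        , 278.91048159],
       [  0.        , 391.43805371, 215.00827888],
       [  0.        ,   0.        ,   1.        ]]), 'R': array([[-0.37552939,  0.92673246,  0.01202619],
       [ 0.62778942,  0.2638949 , -0.73228405],
       [-0.68180505, -0.26744427, -0.68089312]]), 't': array([ 0.24373867, -0.29309069,  1.44054071])}
side {'K': array([[511.25455934,   0.        , 283.05634445],
       [  0.        , 511.25455934, 216.76511969],
       [  0.        ,   0.        ,   1.        ]]), 'R': array([[ 0.85816714, -0.51302339,  0.0188723 ],
       [-0.36157569, -0.63010998, -0.68718588],
       [ 0.36443405,  0.58289658, -0.72623646]]), 't': array([-0.52136942,  0.24601089,  1.13608716])}
{'K': array([[354.80414751,   0.        , 279.27600331],
       [  0.        , 354.80414751, 204.49852503],
       [  0.        ,   0.        ,   1.        ]]), 'hand_eye': array([[-2.13673224e-04, -9.64673393e-01, -2.63448665e-01,
         7.27702033e-02],
       [ 9.99998096e-01, -7.17181190e-04,  1.81505112e-03,
        -1.71458868e-04],
       [-1.93987195e-03, -2.63447776e-01,  9.64671709e-01,
        -1.66112590e-01],
       [ 0.00000000e+00,  0.00000000e+00,  0.00000000e+00,
         1.00000000e+00]])}
```

View pics/scene0.png

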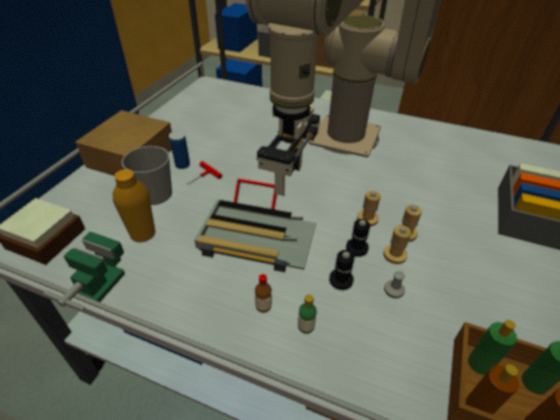

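View pics/side0.png

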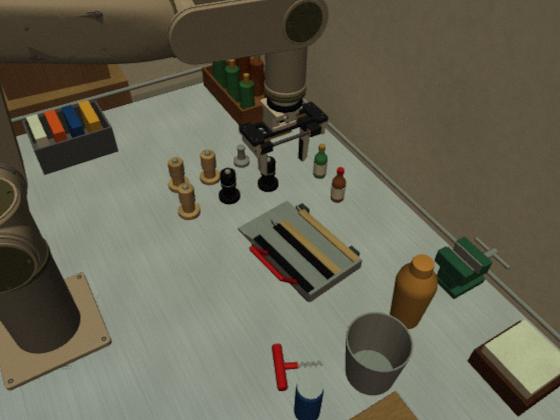

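The scene view shows 2 black mills (360,237; 344,270), 3 pale mills (371,207; 411,222; 399,243), the stopper at (396,285), and the carrier at about (255,232) with its mouth to the right. I'll enlarge both pictures.

```bash
python3 - <<'E'
import cv2
a=cv2.imread("pics/scene0.png")[165:325,185:435]; cv2.imwrite("pics/sc.png",cv2.resize(a,None,fx=3.2,fy=3.2,interpolation=cv2.INTER_CUBIC))
a=cv2.imread("pics/side0.png")[135:305,155:375]; cv2.imwrite("pics/sd.png",cv2.resize(a,None,fx=3.5,fy=3.5,interpolation=cv2.INTER_CUBIC))
E
```

```text
(no output)
```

View pics/sc.png

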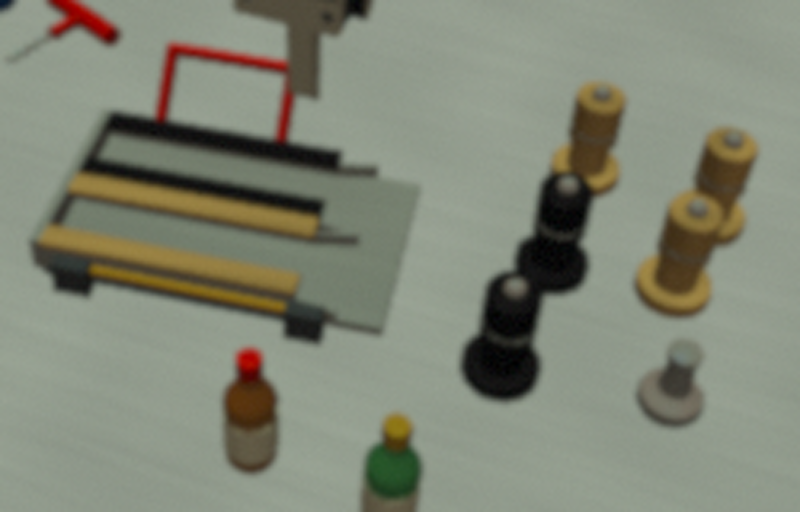

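View pics/sd.png

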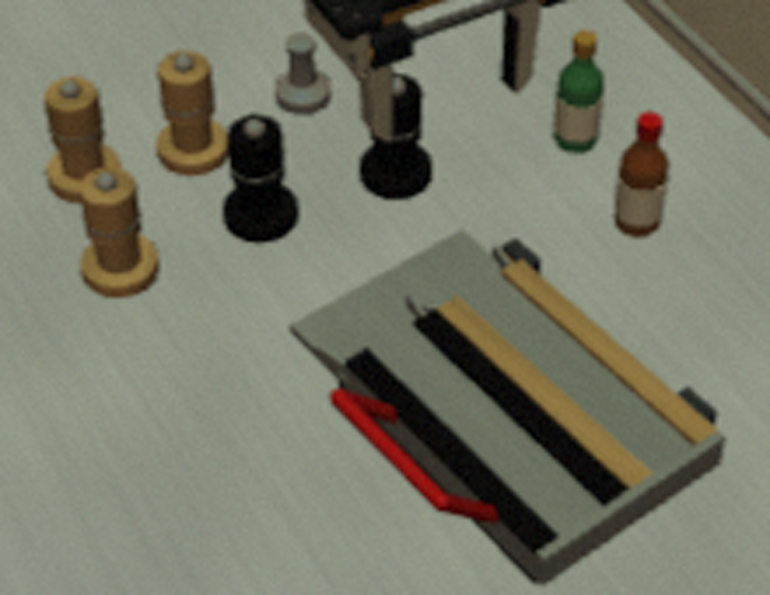

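```bash
cat > h.py <<'E'
import numpy as np, cv2
from scipy.optimize import least_squares
from scipy.spatial.transform import Rotation as Ro
from plant import arm
C={n:arm.get_calibration(n) for n in("scene","side")}
def proj(n,X):
    c=C[n]; p=np.atleast_2d(X)@c["R"].T+c["t"]; p=p@c["K"].T; return p[:,:2]/p[:,2:]
def sc(p): return np.array(p,float)/3.2+[185,165]
def sd(p): return np.array(p,float)/3.5+[155,135]
E
python3 - <<'E'
from h import *
M={'palA':[(586,168),(602,94),(84,172),(70,88)],'palB':[(720,219),(733,138),(193,145),(184,62)],
'palC':[(674,283),(697,205),(119,264),(107,180)],'blkN':[(552,262),(568,184),(261,211),(254,127)],'blkF':[(501,364),(515,287),(396,169),None]}
# palA in scene = nearest robot
M['palA'],M['palC']=[*M['palA'][:2],*M['palC'][2:]],[*M['palC'][:2],*M['palA'][2:]]
def fit(obs):
    f=lambda v:np.concatenate([(proj(n,[v[0],v[1],z])[0]-p) for n,p,z in obs])
    return least_squares(f,[.6,.2])
for perm in (('palA','palA'),('palB','palB'),('palC','palC'),('palB','palC'),('palC','palB'),('blkN','blkN'),('blkF','blkF')):
    a,b=M[perm[0]],M[perm[1]]
    obs=[('scene',sc(a[0]),.009),('scene',sc(a[1]),.102),('side',sd(b[2]),.009)]
    if b[3]: obs.append(('side',sd(b[3]),.102))
    s=fit(obs); print(perm,s.x.round(4),s.fun.round(1))
s=fit([('scene',sc((671,395)),.005),('side',sd((303,92)),.005)]);print('stop',s.x.round(4),s.fun.round(1))
L=.037
O=[('side',(372,349),-.146,.21,L),('side',(413,325),-.104,.21,L),('side',(462,298),-.062,.21,L),('side',(503,267),-.020,.21,L),
('side',(556,538),-.146,0,L),('side',(605,503),-.104,0,L),('side',(652,472),-.062,0,L),('side',(690,442),-.020,0,L),
('side',(289,328),-.166,.28,.014),('side',(463,231),0,.28,.014),('scene',(420,187),-.166,.28,.014),('scene',(382,331),0,.28,.014)]
def f(v):
    c,s_=np.cos(v[2]),np.sin(v[2]); r=[]
    for n,p,x,y,z in O:
        X=[v[0]+c*x-s_*y,v[1]+s_*x+c*y,z]; r.append(proj(n,X)[0]-(sc(p) if n=='scene' else sd(p)))
    return np.concatenate(r)
s=least_squares(f,[.75,-.1,0.]);print(s.x);print(s.fun.reshape(-1,2).round(1))
v=s.x;c,s_=np.cos(v[2]),np.sin(v[2]);R2=np.array([[c,-s_],[s_,c]])
for nm,q in dict(bl=(-.125,0),bm=(-.125,.21),pm=(-.041,.21),pl=(-.041,0)).items(): print(nm,(v[:2]+R2@q).round(4))
# handle from both cams (ends)
for a,b in(((172,48),(443,502)),((290,67),(335,395))):
    g=lambda X:np.concatenate([proj('scene',X)[0]-sc(a),proj('side',X)[0]-sd(b)])
    h=least_squares(g,[.6,0,.08]);print(h.x.round(4),(R2.T@(h.x[:2]-v[:2])).round(4),h.fun.round(1))
E
```

```text
('palA', 'palA') [0.4157 0.1735] [-1.1  0.  -0.4 -2.3  0.3 -1.  -0.4 -2.2]
('palB', 'palB') [0.4917 0.2783] [-10.   13.1  -5.6  12.7 -11.2   1.  -12.   -0.5]
('palC', 'palC') [0.4633 0.2767] [  5.6 -14.4   6.7 -15.6  11.   -3.1  11.2  -4.3]
('palB', 'palC') [0.4333 0.2865] [-3.4 -0.8  1.1 -1.  -0.1 -1.6 -0.5 -2.8]
('palC', 'palB') [0.5224 0.269 ] [-1.2  0.2 -0.2 -1.1 -0.1 -0.7 -0.4 -2.1]
('blkN', 'blkN') [0.5364 0.1728] [-1.1 -0.2 -0.5 -1.6 -0.1 -1.1 -0.1 -2.3]
('blkF', 'blkF') [0.6551 0.1638] [-0.6  0.5 -0.  -1.1 -0.1 -1.5]
stop [0.6316 0.2878] [-0.7  0.6 -0.9 -0.4]
[ 0.6987627  -0.20916373  0.13434095]
[[-1.5 -0.7]
 [-0.1 -1.4]
 [-1.3 -1. ]
 [-0.5  0.8]
 [ 0.5 -0.6]
 [ 0.1  0.3]
 [-0.2  0.4]
 [ 1.7  0.5]
 [ 0.1 -1.3]
 [-0.1 -0.9]
 [-1.1 -0.9]
 [-1.5 -0.6]]
bl [ 0.5749 -0.2259]
bm [ 0.5468 -0.0178]
pm [ 0.63   -0.0065]
pl [ 0.6581 -0.2147]
[ 0.485  -0.1927  0.08  ] [-0.2097  0.0449] [-0.9  0.3 -0.7 -0.3]
[ 0.4681 -0.0835  0.0818] [-0.2118  0.1555] [ 0.3 -0.1  0.2  0.1]
```

```bash
cat >> h.py <<'E'
V=np.array([0.6988,-0.2092]);TH=0.1343
R2=np.array([[np.cos(TH),-np.sin(TH)],[np.sin(TH),np.cos(TH)]])
def car(p): return R2.T@(np.array(p)[:2]-V)
MW=dict(P1=(.4157,.1735),P2=(.4333,.2865),P3=(.5224,.269),B1=(.5364,.1728),B2=(.6551,.1638))
def tcp():
    s=arm.observe(); p=s["tool_pos"]; R=Ro.from_rotvec(s["tcp_rot"]).as_matrix(); x=R2.T@R[:2,0]
    print("t",round(s["t"],2),"tcp carrier",car(p).round(4),"z",p[2].round(4),"toolx yaw err deg",np.degrees(np.arctan2(-x[0],x[1])).round(2),"tilt z",R[:,2].round(3),"gap",round(s["finger_gap"],4),"gf",round(s["grasp_force"],1),"F",s["force"].round(1))
def check(names):
    """template-match mills against first pictures; report moved position in carrier frame"""
    for n in names:
        w=np.array(MW[n]); px=[];sco=[]
        for cam in("scene","side"):
            im=IM[cam]; ref=cv2.imread(f"pics/{cam}0.png"); c=np.round(proj(cam,[*w,.06])[0]).astype(int)
            hx,hy=(11,22) if cam=="scene" else (13,22)
            T=ref[c[1]-hy:c[1]+hy,c[0]-hx:c[0]+hx]; m=45
            W=im[max(0,c[1]-hy-m):c[1]+hy+m,max(0,c[0]-hx-m):c[0]+hx+m]
            r=cv2.matchTemplate(W,T,cv2.TM_CCOEFF_NORMED);_,b,_,l=cv2.minMaxLoc(r)
            px.append(np.array(l)-[min(m,c[0]-hx),min(m,c[1]-hy)]);sco.append(round(b,2))
        f=lambda v:np.concatenate([proj(k,[*v,.06])[0]-proj(k,[*w,.06])[0]-d for k,d in zip(("scene","side"),px)])
        s=least_squares(f,w); print(n,"orig",car(w).round(4),"now",car(s.x).round(4),"px",[p.tolist() for p in px],sco,"res",np.abs(s.fun).max().round(1))
IM={}
def look():
    for k in("scene","side"): IM[k]=arm.capture(k)
E
python3 - <<'E'
from h import *
look(); tcp(); check(MW)
for n,p in dict(stop=(.6316,.2878)).items(): print(n,car(p).round(4))
E
```

```text
t 0.25 tcp carrier [-0.0701  0.2206] z 0.2182 toolx yaw err deg -7.7 tilt z [-0.001  0.    -1.   ] gap 0.0931 gf 0.0 F [-0.2  0.5 -0.3]
P1 orig [-0.2293  0.4172] now [-0.2293  0.4172] px [[0, 0], [0, 0]] [1.0, 1.0] res 0.0
P2 orig [-0.1967  0.5268] now [-0.1967  0.5268] px [[0, 0], [0, 0]] [1.0, 1.0] res 0.0
P3 orig [-0.1108  0.4975] now [-0.1108  0.4975] px [[0, 0], [0, 0]] [1.0, 1.0] res 0.0
B1 orig [-0.1098  0.4003] now [-0.1098  0.4003] px [[0, 0], [0, 0]] [1.0, 1.0] res 0.0
B2 orig [0.0066 0.3755] now [0.0066 0.3755] px [[0, 0], [0, 0]] [1.0, 1.0] res 0.0
stop [-0.      0.5015]
```

{"fn": "drive_tool", "kwargs": {"moves": [{"delta_rot": [0, 0, -0.1], "travel": [0.2, 0.1, 0.1], "grip": 0.5}, {"delta_rot": [0, 0, -0.257], "travel": [0.4, 0.22, 0.2], "grip": 0.5}, {"delta_rot": [0, 0, -0.257], "travel": [0.655, 0.22, 0.27], "grip": 0.5}, {"delta_rot": [0, 0, -0.257], "travel": [0.655, 0.22, 0.27], "grip": 0.5}, {"delta_rot": [0, 0, -0.257], "travel": [0.655, 0.22, 0.27], "grip": 0.5}, {"delta_rot": [0, 0, -0.257], "travel": [0.655, 0.22, 0.27], "grip": 0.5}, {"delta_rot": [0, 0, -0.257], "travel": [0.655, 0.22, 0.27], "grip": 0.5}, {"delta_rot": [0, 0, -0.257], "travel": [0.655, 0.22, 0.27], "grip": 0.5}], "squeeze": 25}}

```text
t: 1.05
tool_pos: [0.6555, 0.1624, 0.152]
tcp_rot: [2.068, 2.363, 0.001]
force: [0.3, 0.3, 0.1]
finger_gap: 0.0701
grasp_force: 0.0
```

```bash
python3 - <<'E'
from h import *
tcp()
cv2.imwrite("pics/w1.png",arm.capture("wrist"))
E
```

```text
t 1.05 tcp carrier [0.0069 0.3741] z 0.152 toolx yaw err deg -0.07 tilt z [ 0.001 -0.    -1.   ] gap 0.0701 gf 0.0 F [0.3 0.3 0.1]
```

View pics/w1.png

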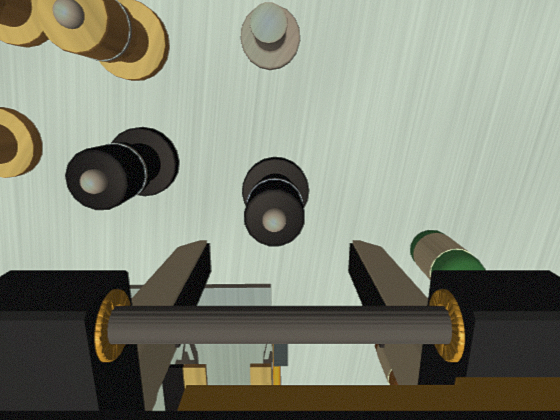

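The wrist view shows B2 at (274,215), centred between the fingers. B1 is at (100,180) and the green bottle at (450,250) is clear. I'll descend and grip.

{"fn": "drive_tool", "kwargs": {"moves": [{"travel": [0, -0.01, 0.2], "grip": 0.5}, {"travel": [0, -0.01, 0.38], "grip": 0.5}, {"travel": [0, -0.01, 0.38], "grip": 0.5}, {"travel": [0, -0.01, 0.38], "grip": -1}, {"travel": [0, -0.01, 0.38], "grip": -1}, {"travel": [0, -0.01, 0.38], "grip": -1}, {"travel": [0, -0.01, 0.38], "grip": -1}, {"travel": [0, -0.01, 0.38], "grip": -1}, {"travel": [0, -0.01, 0.32], "grip": -1}, {"travel": [0, -0.01, 0.25], "grip": -1}], "squeeze": 25}}

```text
$.moves[0]: bad value
```

```bash
python3 -c "
from h import *
tcp()"
```

```text
t 1.1 tcp carrier [0.0069 0.3741] z 0.1521 toolx yaw err deg -0.08 tilt z [ 0.001  0.    -1.   ] gap 0.0698 gf 0.0 F [-0.7 -0.3  1. ]
```

{"fn": "drive_tool", "kwargs": {"moves": [{"delta_rot": [0, 0, 0], "travel": [0, -0.01, 0.2], "grip": 0.5}, {"delta_rot": [0, 0, 0], "travel": [0, -0.01, 0.38], "grip": 0.5}, {"delta_rot": [0, 0, 0], "travel": [0, -0.01, 0.38], "grip": 0.5}, {"delta_rot": [0, 0, 0], "travel": [0, -0.01, 0.38], "grip": -1}, {"delta_rot": [0, 0, 0], "travel": [0, -0.01, 0.38], "grip": -1}, {"delta_rot": [0, 0, 0], "travel": [0, -0.01, 0.38], "grip": -1}, {"delta_rot": [0, 0, 0], "travel": [0, -0.01, 0.38], "grip": -1}, {"delta_rot": [0, 0, 0], "travel": [0, -0.01, 0.38], "grip": -1}, {"delta_rot": [0, 0, 0], "travel": [0, -0.01, 0.32], "grip": -1}, {"delta_rot": [0, 0, 0], "travel": [0, -0.01, 0.25], "grip": -1}], "squeeze": 25}}

```text
t: 2.1
tool_pos: [0.6517, 0.1634, 0.089]
tcp_rot: [-2.066, -2.365, 0.002]
force: [-0.1, 0.0, -3.0]
finger_gap: 0.0413
grasp_force: 25.0
```

```bash
python3 -c "
from h import *
tcp()"
```

```text
t 2.1 tcp carrier [0.0032 0.3755] z 0.089 toolx yaw err deg 0.02 tilt z [-0.002 -0.    -1.   ] gap 0.0413 gf 25.0 F [-0.1  0.  -3. ]
```

{"fn": "drive_tool", "kwargs": {"moves": [{"delta_rot": [0, 0, 0], "travel": [-0.1, -0.1, 0], "grip": -1}, {"delta_rot": [0, 0, 0], "travel": [-0.2, -0.2, 0], "grip": -1}, {"delta_rot": [0, 0, 0], "travel": [-0.32, -0.34, 0], "grip": -1}, {"delta_rot": [0, 0, 0], "travel": [-0.44, -0.46, 0], "grip": -1}, {"delta_rot": [0, 0, 0], "travel": [-0.49, -0.51, 0], "grip": -1}, {"delta_rot": [0, 0, 0], "travel": [-0.49, -0.51, 0], "grip": -1}, {"delta_rot": [0, 0, 0], "travel": [-0.49, -0.51, 0], "grip": -1}]}}

```text
t: 2.8
tool_pos: [0.5436, 0.0249, 0.0902]
tcp_rot: [2.067, 2.364, 0.003]
force: [0.9, -0.4, -1.6]
finger_gap: 0.0415
grasp_force: 25.0
```

```bash
cat >> h.py <<'E'
W=arm.get_calibration("wrist")
def wproj(pc):  # carrier xyz -> wrist pixel
    s=arm.observe(); R=Ro.from_rotvec(s["tcp_rot"]).as_matrix()
    X=np.array([*(R2@pc[:2]+V),pc[2]]); T=R.T@(X-s["tool_pos"]); H=W["hand_eye"]
    c=W["K"]@(H[:3,:3].T@(T-H[:3,3])); return c[:2]/c[2]
E
python3 -c "
from h import *
tcp()
pts=[(x,y,.037) for x in(-.146,-.104,-.062,-.02) for y in(.21,)]+[(-.166,.28,.014),(0,.28,.014)]
u=[wproj(p) for p in pts]
im=arm.capture('wrist')
for q in u: print(q.round(0)); cv2.circle(im,tuple(int(a) for a in q),3,(0,0,255),1) if max(abs(q))<2000 else 0
cv2.imwrite('pics/w2.png',im)
"
```

```text
t 2.8 tcp carrier [-0.1225  0.2528] z 0.0902 toolx yaw err deg -0.04 tilt z [ 0.002  0.    -1.   ] gap 0.0415 gf 25.0 F [ 0.9 -0.4 -1.6]
[244. 283.]
[306. 283.]
[367. 283.]
[429. 283.]
[216. 176.]
[455. 175.]
```

View pics/w2.png

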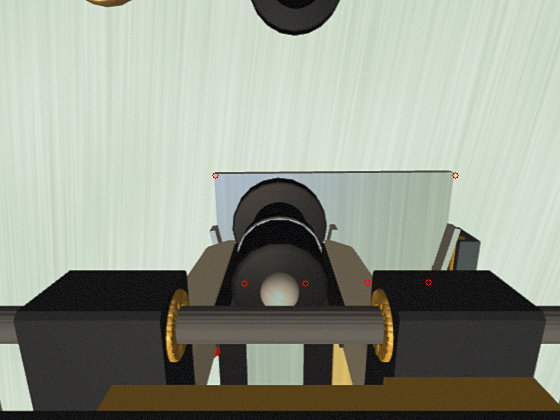

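The apron corners line up with the model (216,176 and 455,175). The guides at 214 and 333 put the lane about 3 mm to the left of the mill. I'll lower it and enter the lane.

{"fn": "drive_tool", "kwargs": {"moves": [{"delta_rot": [0, 0, 0], "travel": [0, -0.012, 0.04], "grip": -1}, {"delta_rot": [0, 0, 0], "travel": [0, -0.012, 0.074], "grip": -1}, {"delta_rot": [0, 0, 0], "travel": [0, -0.012, 0.074], "grip": -1}, {"delta_rot": [0, 0, 0], "travel": [-0.04, -0.012, 0.074], "grip": -1}, {"delta_rot": [0, 0, 0], "travel": [-0.08, -0.012, 0.074], "grip": -1}, {"delta_rot": [0, 0, 0], "travel": [-0.13, -0.012, 0.074], "grip": -1}, {"delta_rot": [0, 0, 0], "travel": [-0.18, -0.012, 0.074], "grip": -1}, {"delta_rot": [0, 0, 0], "travel": [-0.24, -0.012, 0.074], "grip": -1}, {"delta_rot": [0, 0, 0], "travel": [-0.3, -0.012, 0.074], "grip": -1}, {"delta_rot": [0, 0, 0], "travel": [-0.3, -0.012, 0.074], "grip": -1}]}}

```text
t: 3.85
tool_pos: [0.5497, -0.0527, 0.0698]
tcp_rot: [2.069, 2.363, -0.002]
force: [0.1, -1.8, 2.0]
finger_gap: 0.0418
grasp_force: 25.0
```

```bash
python3 -c "
from h import *
tcp()"
```

```text
t 3.85 tcp carrier [-0.1268  0.1751] z 0.0698 toolx yaw err deg -0.12 tilt z [-0.    -0.001 -1.   ] gap 0.0418 gf 25.0 F [ 0.1 -1.8  2. ]
```

{"fn": "drive_tool", "kwargs": {"moves": [{"delta_rot": [0, 0, 0], "travel": [-0.1, 0, -0.003], "grip": -1}, {"delta_rot": [0, 0, 0], "travel": [-0.22, 0, -0.003], "grip": -1}, {"delta_rot": [0, 0, 0], "travel": [-0.34, 0, -0.003], "grip": -1}, {"delta_rot": [0, 0, 0], "travel": [-0.46, 0, -0.003], "grip": -1}, {"delta_rot": [0, 0, 0], "travel": [-0.53, 0, -0.003], "grip": -1}, {"delta_rot": [0, 0, 0], "travel": [-0.57, 0, -0.003], "grip": -1}, {"delta_rot": [0, 0, 0], "travel": [-0.57, 0, -0.003], "grip": -1}]}}

```text
t: 4.55
tool_pos: [0.5685, -0.1917, 0.0703]
tcp_rot: [-2.068, -2.364, 0.001]
force: [0.4, -0.6, -2.4]
finger_gap: 0.0415
grasp_force: 25.0
```

```bash
python3 -c "
from h import *
tcp()"
```

```text
t 4.55 tcp carrier [-0.1268  0.0348] z 0.0703 toolx yaw err deg -0.06 tilt z [-0.001  0.    -1.   ] gap 0.0415 gf 25.0 F [ 0.4 -0.6 -2.4]
```

{"fn": "drive_tool", "kwargs": {"moves": [{"delta_rot": [0, 0, 0], "travel": [0, 0, 0], "grip": 0.25}, {"delta_rot": [0, 0, 0], "travel": [0, 0, 0], "grip": 0.25}, {"delta_rot": [0, 0, 0], "travel": [0, 0, 0], "grip": 0.25}, {"delta_rot": [0, 0, 0], "travel": [0, 0, -0.16], "grip": 0.25}, {"delta_rot": [0, 0, 0], "travel": [0, 0, -0.36], "grip": 0.25}, {"delta_rot": [0, 0, 0], "travel": [0.2, 0.02, -0.36], "grip": 0.5}, {"delta_rot": [0, 0, 0], "travel": [0.4, 0.04, -0.36], "grip": 0.5}, {"delta_rot": [0, 0, 0], "travel": [0.6, 0.04, -0.36], "grip": 0.5}, {"delta_rot": [0, 0, 0], "travel": [0.8, 0.05, -0.36], "grip": 0.5}, {"delta_rot": [0, 0, 0], "travel": [1, 0.05, -0.36], "grip": 0.5}]}}

```text
t: 5.55
tool_pos: [0.5473, 0.0603, 0.1614]
tcp_rot: [2.066, 2.366, 0.001]
force: [0.6, 0.6, -0.1]
finger_gap: 0.0694
grasp_force: 0.0
```

```bash
python3 -c "
from h import *
tcp();look();check(['P1','P2','P3','B1'])
s=arm.observe();print(wproj((-.1098,.4003,.102)),wproj((-.127,.034,.116)))
cv2.imwrite('pics/w3.png',arm.capture('wrist'))"
```

```text
t 5.55 tcp carrier [-0.114   0.2874] z 0.1614 toolx yaw err deg 0.05 tilt z [ 0.001  0.    -1.   ] gap 0.0694 gf 0.0 F [ 0.6  0.6 -0.1]
P1 orig [-0.2293  0.4172] now [-0.2293  0.4172] px [[0, 0], [0, 0]] [1.0, 1.0] res 0.0
P2 orig [-0.1967  0.5268] now [-0.1967  0.5268] px [[0, 0], [0, 0]] [1.0, 1.0] res 0.0
P3 orig [-0.1108  0.4975] now [-0.1679  0.5137] px [[0, 0], [-32, 7]] [1.0, 0.89] res 14.4
B1 orig [-0.1098  0.4003] now [-0.1098  0.4003] px [[0, 0], [0, 0]] [1.0, 0.81] res 0.0
[287.55551985  43.87350822] [261.2271629  525.59037418]
```

View pics/w3.png

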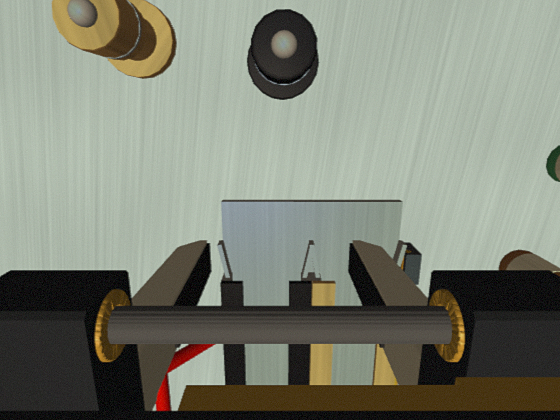

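The wrist view shows B1's button at (284,44), as predicted to within 2 mm. Nothing has shifted. I'll grip B1 now.

{"fn": "drive_tool", "kwargs": {"moves": [{"delta_rot": [0, 0, 0], "travel": [0.2, 0.008, 0], "grip": 0.5}, {"delta_rot": [0, 0, 0], "travel": [0.4, 0.008, 0], "grip": 0.5}, {"delta_rot": [0, 0, 0], "travel": [0.45, 0.008, 0.1], "grip": 0.5}, {"delta_rot": [0, 0, 0], "travel": [0.45, 0.008, 0.28], "grip": 0.5}, {"delta_rot": [0, 0, 0], "travel": [0.45, 0.008, 0.418], "grip": 0.5}, {"delta_rot": [0, 0, 0], "travel": [0.45, 0.008, 0.418], "grip": 0.5}, {"delta_rot": [0, 0, 0], "travel": [0.45, 0.008, 0.418], "grip": -1}, {"delta_rot": [0, 0, 0], "travel": [0.45, 0.008, 0.418], "grip": -1}, {"delta_rot": [0, 0, 0], "travel": [0.45, 0.008, 0.418], "grip": -1}, {"delta_rot": [0, 0, 0], "travel": [0.45, 0.008, 0.418], "grip": -1}], "squeeze": 25}}

```text
t: 6.7
tool_pos: [0.536, 0.1697, 0.0584]
tcp_rot: [2.066, 2.364, 0.004]
force: [-0.9, 1.3, 1.0]
finger_gap: 0.0423
grasp_force: 0.7
```

```bash
python3 -c "
from h import *
tcp()"
```

```text
t 6.7 tcp carrier [-0.1106  0.3973] z 0.0584 toolx yaw err deg -0.0 tilt z [ 0.003  0.001 -1.   ] gap 0.0423 gf 0.7 F [-0.9  1.3  1. ]
```

{"fn": "drive_tool", "kwargs": {"moves": [{"delta_rot": [0, 0, 0], "travel": [0, 0, 0], "grip": -1}, {"delta_rot": [0, 0, 0], "travel": [0, 0, -0.06], "grip": -1}, {"delta_rot": [0, 0, 0], "travel": [0, 0, -0.12], "grip": -1}, {"delta_rot": [0, 0, 0], "travel": [-0.13, -0.02, -0.12], "grip": -1}, {"delta_rot": [0, 0, 0], "travel": [-0.28, -0.04, -0.12], "grip": -1}, {"delta_rot": [0, 0, 0], "travel": [-0.43, -0.062, -0.12], "grip": -1}, {"delta_rot": [0, 0, 0], "travel": [-0.55, -0.062, -0.12], "grip": -1}, {"delta_rot": [0, 0, 0], "travel": [-0.59, -0.062, -0.12], "grip": -1}, {"delta_rot": [0, 0, 0], "travel": [-0.59, -0.062, -0.09], "grip": -1}, {"delta_rot": [0, 0, 0], "travel": [-0.59, -0.062, -0.058], "grip": -1}]}}

```text
t: 7.7
tool_pos: [0.5395, 0.0221, 0.0713]
tcp_rot: [2.067, 2.365, 0.002]
force: [-5.5, -2.9, 31.8]
finger_gap: 0.0415
grasp_force: 25.0
```

```bash
python3 -c "
from h import *
tcp()"
```

```text
t 7.7 tcp carrier [-0.1269  0.2505] z 0.0713 toolx yaw err deg 0.0 tilt z [ 0.001  0.    -1.   ] gap 0.0415 gf 25.0 F [-5.5 -2.9 31.8]
```

{"fn": "drive_tool", "kwargs": {"moves": [{"delta_rot": [0, 0, 0], "travel": [0, 0, -0.008], "grip": -1}, {"delta_rot": [0, 0, 0], "travel": [-0.04, 0, -0.008], "grip": -1}, {"delta_rot": [0, 0, 0], "travel": [-0.1, 0, -0.008], "grip": -1}, {"delta_rot": [0, 0, 0], "travel": [-0.17, 0, -0.008], "grip": -1}, {"delta_rot": [0, 0, 0], "travel": [-0.25, 0, -0.008], "grip": -1}, {"delta_rot": [0, 0, 0], "travel": [-0.35, 0, -0.008], "grip": -1}, {"delta_rot": [0, 0, 0], "travel": [-0.45, 0, -0.008], "grip": -1}, {"delta_rot": [0, 0, 0], "travel": [-0.55, 0, -0.008], "grip": -1}, {"delta_rot": [0, 0, 0], "travel": [-0.61, 0, -0.008], "grip": -1}, {"delta_rot": [0, 0, 0], "travel": [-0.61, 0, -0.008], "grip": -1}]}}

```text
t: 8.7
tool_pos: [0.5595, -0.1318, 0.0727]
tcp_rot: [2.07, 2.363, -0.001]
force: [-0.5, 0.1, -1.8]
finger_gap: 0.0416
grasp_force: 25.0
```

```bash
python3 -c "
from h import *
tcp()"
```

```text
t 8.7 tcp carrier [-0.1277  0.0954] z 0.0727 toolx yaw err deg -0.12 tilt z [-0. -0. -1.] gap 0.0416 gf 25.0 F [-0.5  0.1 -1.8]
```

{"fn": "drive_tool", "kwargs": {"moves": [{"delta_rot": [0, 0, 0], "travel": [0, 0, 0], "grip": 0.25}, {"delta_rot": [0, 0, 0], "travel": [0, 0, 0], "grip": 0.25}, {"delta_rot": [0, 0, 0], "travel": [0, 0, 0], "grip": 0.25}, {"delta_rot": [0, 0, 0], "travel": [0, 0, -0.16], "grip": 0.25}, {"delta_rot": [0, 0, 0], "travel": [0, 0, -0.35], "grip": 0.25}, {"delta_rot": [0, 0, 0], "travel": [0.2, -0.1, -0.35], "grip": 0.5}, {"delta_rot": [0, 0, 0], "travel": [0.38, -0.18, -0.35], "grip": 0.5}, {"delta_rot": [0, 0, 0], "travel": [0.56, -0.26, -0.35], "grip": 0.5}, {"delta_rot": [0, 0, 0], "travel": [0.74, -0.34, -0.35], "grip": 0.5}, {"delta_rot": [0, 0, 0], "travel": [0.85, -0.4, -0.35], "grip": 0.5}]}}

```text
t: 9.7
tool_pos: [0.4302, 0.0701, 0.1606]
tcp_rot: [-2.065, -2.368, -0.002]
force: [0.4, 0.4, 1.0]
finger_gap: 0.0697
grasp_force: 0.0
```

```bash
python3 -c "
from h import *
tcp();look();check(['P1','P2','P3'])
print(wproj((-.2293,.4172,.102)))
im=arm.capture('wrist');cv2.imwrite('pics/w4.png',im)
g=cv2.cvtColor(im,cv2.COLOR_BGR2GRAY)
u=wproj((-.2293,.4172,.102)).astype(int)
c=cv2.HoughCircles(cv2.medianBlur(g,5)[:240],cv2.HOUGH_GRADIENT,1,60,param1=100,param2=20,minRadius=9,maxRadius=60);print(c)"
```

```text
t 9.7 tcp carrier [-0.2288  0.3128] z 0.1606 toolx yaw err deg 0.13 tilt z [ 0.001  0.001 -1.   ] gap 0.0697 gf 0.0 F [0.4 0.4 1. ]
P1 orig [-0.2293  0.4172] now [-0.2293  0.4172] px [[0, 0], [0, 0]] [0.94, 0.7] res 0.0
P2 orig [-0.1967  0.5268] now [-0.2067  0.5458] px [[0, 0], [-12, -12]] [1.0, 0.57] res 9.8
P3 orig [-0.1108  0.4975] now [-0.1788  0.5337] px [[0, 0], [-45, -6]] [1.0, 0.55] res 17.4
[279.47714217  53.54581784]
[[[276.5  68.5  36. ]]]
```

{"fn": "drive_tool", "kwargs": {"moves": [{"delta_rot": [0, 0, 0], "travel": [0.2, -0.008, 0], "grip": 0.5}, {"delta_rot": [0, 0, 0], "travel": [0.38, -0.008, 0], "grip": 0.5}, {"delta_rot": [0, 0, 0], "travel": [0.417, -0.008, 0.1], "grip": 0.5}, {"delta_rot": [0, 0, 0], "travel": [0.417, -0.008, 0.28], "grip": 0.5}, {"delta_rot": [0, 0, 0], "travel": [0.417, -0.008, 0.41], "grip": 0.5}, {"delta_rot": [0, 0, 0], "travel": [0.417, -0.008, 0.41], "grip": 0.2}, {"delta_rot": [0, 0, 0], "travel": [0.417, -0.008, 0.41], "grip": -1}, {"delta_rot": [0, 0, 0], "travel": [0.417, -0.008, 0.41], "grip": -1}, {"delta_rot": [0, 0, 0], "travel": [0.417, -0.008, 0.41], "grip": -1}, {"delta_rot": [0, 0, 0], "travel": [0.417, -0.008, 0.41], "grip": -1}], "squeeze": 25}}

```text
t: 10.85
tool_pos: [0.4177, 0.1708, 0.0601]
tcp_rot: [2.066, 2.364, 0.005]
force: [-2.0, -1.2, 6.4]
finger_gap: 0.0417
grasp_force: 25.0
```

```bash
python3 -c "
from h import *
tcp()"
```

```text
t 10.85 tcp carrier [-0.2277  0.4142] z 0.0601 toolx yaw err deg -0.0 tilt z [ 0.004  0.001 -1.   ] gap 0.0417 gf 25.0 F [-2.  -1.2  6.4]
```

{"fn": "drive_tool", "kwargs": {"moves": [{"delta_rot": [0, 0, 0], "travel": [0, 0, -0.06], "grip": -1}, {"delta_rot": [0, 0, 0], "travel": [0, 0, -0.12], "grip": -1}, {"delta_rot": [0, 0, 0], "travel": [-0.1, 0.1, -0.12], "grip": -1}, {"delta_rot": [0, 0, 0], "travel": [-0.22, 0.24, -0.12], "grip": -1}, {"delta_rot": [0, 0, 0], "travel": [-0.34, 0.38, -0.12], "grip": -1}, {"delta_rot": [0, 0, 0], "travel": [-0.46, 0.52, -0.12], "grip": -1}, {"delta_rot": [0, 0, 0], "travel": [-0.58, 0.65, -0.12], "grip": -1}, {"delta_rot": [0, 0, 0], "travel": [-0.65, 0.735, -0.12], "grip": -1}, {"delta_rot": [0, 0, 0], "travel": [-0.65, 0.735, -0.09], "grip": -1}, {"delta_rot": [0, 0, 0], "travel": [-0.65, 0.735, -0.06], "grip": -1}]}}

```text
t: 11.85
tool_pos: [0.6206, 0.0337, 0.0733]
tcp_rot: [2.068, 2.364, 0.002]
force: [-0.8, -2.3, 32.6]
finger_gap: 0.0418
grasp_force: 25.0
```

```bash
python3 -c "
from h import *
tcp()
print([wproj((x,.24,.026)).round() for x in(-.074,-.008)],wproj((-.043,.25,.014)).round())
cv2.imwrite('pics/w5.png',arm.capture('wrist'))"
```

```text
t 11.85 tcp carrier [-0.045   0.2512] z 0.0733 toolx yaw err deg -0.05 tilt z [ 0.001  0.    -1.   ] gap 0.0418 gf 25.0 F [-0.8 -2.3 32.6]
[array([234., 243.]), array([336., 243.])] [282. 222.]
```

View pics/w5.png

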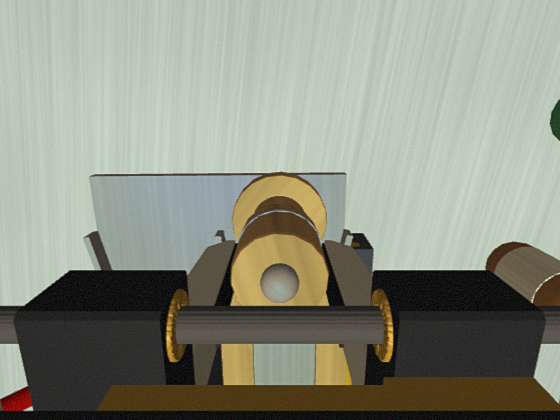

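The guides at columns 222 and 347 centre on 284 while the mill is at 280, so I'll shift it 2.5 mm to the right, ease the downward pressure and slide it in.

{"fn": "drive_tool", "kwargs": {"moves": [{"delta_rot": [0, 0, 0], "travel": [0, 0.01, -0.01], "grip": -1}, {"delta_rot": [0, 0, 0], "travel": [-0.05, 0.01, -0.01], "grip": -1}, {"delta_rot": [0, 0, 0], "travel": [-0.12, 0.01, -0.01], "grip": -1}, {"delta_rot": [0, 0, 0], "travel": [-0.2, 0.01, -0.01], "grip": -1}, {"delta_rot": [0, 0, 0], "travel": [-0.31, 0.01, -0.01], "grip": -1}, {"delta_rot": [0, 0, 0], "travel": [-0.44, 0.01, -0.01], "grip": -1}, {"delta_rot": [0, 0, 0], "travel": [-0.58, 0.01, -0.01], "grip": -1}, {"delta_rot": [0, 0, 0], "travel": [-0.72, 0.01, -0.01], "grip": -1}, {"delta_rot": [0, 0, 0], "travel": [-0.82, 0.01, -0.01], "grip": -1}, {"delta_rot": [0, 0, 0], "travel": [-0.86, 0.01, -0.01], "grip": -1}]}}

```text
t: 12.9
tool_pos: [0.6508, -0.1824, 0.0754]
tcp_rot: [2.07, 2.362, -0.001]
force: [-0.2, 0.5, -1.5]
finger_gap: 0.0413
grasp_force: 25.0
```

```bash
python3 -c "
from h import *
tcp()"
```

```text
t 12.9 tcp carrier [-0.044  0.033] z 0.0754 toolx yaw err deg -0.15 tilt z [ 0.    -0.001 -1.   ] gap 0.0413 gf 25.0 F [-0.2  0.5 -1.5]
```

{"fn": "drive_tool", "kwargs": {"moves": [{"delta_rot": [0, 0, 0], "travel": [0, 0, 0], "grip": 0.25}, {"delta_rot": [0, 0, 0], "travel": [0, 0, 0], "grip": 0.25}, {"delta_rot": [0, 0, 0], "travel": [0, 0, 0], "grip": 0.25}, {"delta_rot": [0, 0, 0], "travel": [0, 0, -0.16], "grip": 0.25}, {"delta_rot": [0, 0, 0], "travel": [0, 0, -0.34], "grip": 0.25}, {"delta_rot": [0, 0, 0], "travel": [0.2, -0.06, -0.34], "grip": 0.5}, {"delta_rot": [0, 0, 0], "travel": [0.4, -0.12, -0.34], "grip": 0.5}, {"delta_rot": [0, 0, 0], "travel": [0.6, -0.18, -0.34], "grip": 0.5}, {"delta_rot": [0, 0, 0], "travel": [0.8, -0.25, -0.34], "grip": 0.5}, {"delta_rot": [0, 0, 0], "travel": [1, -0.27, -0.34], "grip": 0.5}]}}

```text
t: 13.9
tool_pos: [0.5514, 0.0533, 0.1606]
tcp_rot: [2.066, 2.367, 0.0]
force: [1.2, -0.5, 0.6]
finger_gap: 0.0697
grasp_force: 0.0
```

{"fn": "drive_tool", "kwargs": {"moves": [{"delta_rot": [0, 0, 0], "travel": [0.2, 0, 0], "grip": 0.5}, {"delta_rot": [0, 0, 0], "travel": [0.4, 0, 0], "grip": 0.5}, {"delta_rot": [0, 0, 0], "travel": [0.45, 0, 0], "grip": 0.5}, {"delta_rot": [0, 0, 0], "travel": [0.45, 0, 0], "grip": 0.5}]}}

```text
t: 14.3
tool_pos: [0.5373, 0.165, 0.1606]
tcp_rot: [2.061, 2.371, 0.0]
force: [0.6, -0.4, 0.0]
finger_gap: 0.0697
grasp_force: 0.0
```

```bash
python3 -c "
from h import *
tcp();look();check(['P2','P3'])
print(wproj((-.1108,.4975,.102)),wproj((-.1967,.5268,.102)))
im=arm.capture('wrist');cv2.imwrite('pics/w6.png',im)"
```

```text
t 14.3 tcp carrier [-0.11    0.3924] z 0.1606 toolx yaw err deg 0.3 tilt z [ 0.  0. -1.] gap 0.0697 gf 0.0 F [ 0.6 -0.4  0. ]
P2 orig [-0.1967  0.5268] now [-0.1967  0.5268] px [[0, 0], [0, 0]] [1.0, 0.98] res 0.0
P3 orig [-0.1108  0.4975] now [-0.1688  0.5129] px [[0, 0], [-32, 8]] [1.0, 0.91] res 14.7
[276.98830662  44.65930801] [124.00594862 -12.14982628]
```

View pics/w6.png

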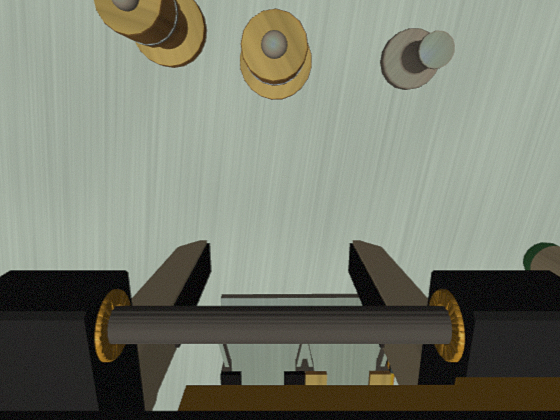

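P3's button is at (274,44), as predicted, and its neighbours are clear of the fingers. I'll grip it.

{"fn": "drive_tool", "kwargs": {"moves": [{"delta_rot": [0, 0, 0], "travel": [0.2, -0.01, 0], "grip": 0.5}, {"delta_rot": [0, 0, 0], "travel": [0.38, -0.01, 0], "grip": 0.5}, {"delta_rot": [0, 0, 0], "travel": [0.42, -0.01, 0.1], "grip": 0.5}, {"delta_rot": [0, 0, 0], "travel": [0.42, -0.01, 0.28], "grip": 0.5}, {"delta_rot": [0, 0, 0], "travel": [0.42, -0.01, 0.41], "grip": 0.5}, {"delta_rot": [0, 0, 0], "travel": [0.42, -0.01, 0.41], "grip": 0.2}, {"delta_rot": [0, 0, 0], "travel": [0.42, -0.01, 0.41], "grip": -1}, {"delta_rot": [0, 0, 0], "travel": [0.42, -0.01, 0.41], "grip": -1}, {"delta_rot": [0, 0, 0], "travel": [0.42, -0.01, 0.41], "grip": -1}, {"delta_rot": [0, 0, 0], "travel": [0.42, -0.01, 0.41], "grip": -1}], "squeeze": 25}}

```text
t: 15.45
tool_pos: [0.5235, 0.2663, 0.0605]
tcp_rot: [2.066, 2.364, 0.005]
force: [-0.5, -1.3, 7.5]
finger_gap: 0.0414
grasp_force: 25.0
```

```bash
python3 -c "
from h import *
tcp()"
```

```text
t 15.45 tcp carrier [-0.1101  0.4947] z 0.0605 toolx yaw err deg -0.0 tilt z [ 0.004  0.001 -1.   ] gap 0.0414 gf 25.0 F [-0.5 -1.3  7.5]
```

{"fn": "drive_tool", "kwargs": {"moves": [{"delta_rot": [0, 0, 0], "travel": [0, 0, -0.06], "grip": -1}, {"delta_rot": [0, 0, 0], "travel": [0, 0, -0.12], "grip": -1}, {"delta_rot": [0, 0, 0], "travel": [-0.13, 0.04, -0.12], "grip": -1}, {"delta_rot": [0, 0, 0], "travel": [-0.3, 0.1, -0.12], "grip": -1}, {"delta_rot": [0, 0, 0], "travel": [-0.47, 0.16, -0.12], "grip": -1}, {"delta_rot": [0, 0, 0], "travel": [-0.64, 0.22, -0.12], "grip": -1}, {"delta_rot": [0, 0, 0], "travel": [-0.81, 0.266, -0.12], "grip": -1}, {"delta_rot": [0, 0, 0], "travel": [-0.93, 0.266, -0.12], "grip": -1}, {"delta_rot": [0, 0, 0], "travel": [-0.97, 0.266, -0.09], "grip": -1}, {"delta_rot": [0, 0, 0], "travel": [-0.97, 0.266, -0.066], "grip": -1}]}}

```text
t: 16.45
tool_pos: [0.6206, 0.0333, 0.075]
tcp_rot: [2.069, 2.363, 0.001]
force: [0.2, 1.2, -3.2]
finger_gap: 0.0413
grasp_force: 25.0
```

```bash
python3 -c "
from h import *
tcp()"
```

```text
t 16.45 tcp carrier [-0.045   0.2508] z 0.075 toolx yaw err deg -0.11 tilt z [ 0.001 -0.    -1.   ] gap 0.0413 gf 25.0 F [ 0.2  1.2 -3.2]
```

{"fn": "drive_tool", "kwargs": {"moves": [{"delta_rot": [0, 0, 0], "travel": [0, 0.006, 0.004], "grip": -1}, {"delta_rot": [0, 0, 0], "travel": [-0.05, 0.006, 0.004], "grip": -1}, {"delta_rot": [0, 0, 0], "travel": [-0.11, 0.006, 0.004], "grip": -1}, {"delta_rot": [0, 0, 0], "travel": [-0.18, 0.006, 0.004], "grip": -1}, {"delta_rot": [0, 0, 0], "travel": [-0.27, 0.006, 0.004], "grip": -1}, {"delta_rot": [0, 0, 0], "travel": [-0.37, 0.006, 0.004], "grip": -1}, {"delta_rot": [0, 0, 0], "travel": [-0.47, 0.006, 0.004], "grip": -1}, {"delta_rot": [0, 0, 0], "travel": [-0.56, 0.006, 0.004], "grip": -1}, {"delta_rot": [0, 0, 0], "travel": [-0.61, 0.006, 0.004], "grip": -1}, {"delta_rot": [0, 0, 0], "travel": [-0.61, 0.006, 0.004], "grip": -1}]}}

```text
t: 17.45
tool_pos: [0.642, -0.1182, 0.0732]
tcp_rot: [2.069, 2.363, -0.001]
force: [-0.2, -0.3, -0.8]
finger_gap: 0.0002
grasp_force: 0.0
```

```bash
python3 -c "
from h import *
tcp()"
```

```text
t 17.45 tcp carrier [-0.0442  0.0978] z 0.0732 toolx yaw err deg -0.1 tilt z [-0. -0. -1.] gap 0.0002 gf 0.0 F [-0.2 -0.3 -0.8]
```

The grip lost the mill. I'll look before moving.

```bash
python3 -c "
from h import *
look()
a=cv2.resize(IM['scene'][175:295,180:340],None,fx=2.5,fy=2.5,interpolation=cv2.INTER_CUBIC)
b=cv2.resize(IM['side'][185:305,220:380],None,fx=2.5,fy=2.5,interpolation=cv2.INTER_CUBIC)
cv2.imwrite('pics/c7.png',np.hstack([a,b]))"
```

```text
(no output)
```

View pics/c7.png

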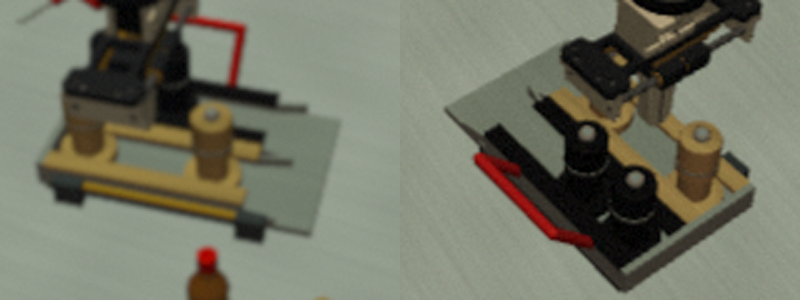

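P3 stands upright in the pale lane; its button is at scene (264,221). I'll lift off, work out where it is and grip it again.

{"fn": "drive_tool", "kwargs": {"moves": [{"delta_rot": [0, 0, 0], "travel": [0, 0, -0.15], "grip": -1}, {"delta_rot": [0, 0, 0], "travel": [0, 0, -0.35], "grip": -1}, {"delta_rot": [0, 0, 0], "travel": [0, 0, -0.36], "grip": 0.25}, {"delta_rot": [0, 0, 0], "travel": [0, 0, -0.36], "grip": 0.25}, {"delta_rot": [0, 0, 0], "travel": [0, 0, -0.36], "grip": 0.25}]}}

```text
t: 18.05
tool_pos: [0.6414, -0.1153, 0.1623]
tcp_rot: [-2.065, -2.366, 0.001]
force: [-0.1, 0.3, -1.3]
finger_gap: 0.02
grasp_force: 0.0
```

```bash
python3 -c "
from h import *
tcp()
for uv in ([264.4,221],[264.8,220.5]):
  s=least_squares(lambda v:proj('scene',[*v,.116])[0]-uv,[.63,-.05]);print(car(s.x).round(4))"
```

```text
t 18.05 tcp carrier [-0.0443  0.1008] z 0.1623 toolx yaw err deg 0.08 tilt z [-0.001  0.001 -1.   ] gap 0.02 gf 0.0 F [-0.1  0.3 -1.3]
[-0.0334  0.1737]
[-0.0353  0.1741]
```

{"fn": "drive_tool", "kwargs": {"moves": [{"delta_rot": [0, 0, 0], "travel": [0.15, 0.008, 0], "grip": 0.3}, {"delta_rot": [0, 0, 0], "travel": [0.29, 0.008, 0], "grip": 0.3}, {"delta_rot": [0, 0, 0], "travel": [0.29, 0.008, 0], "grip": 0.3}, {"delta_rot": [0, 0, 0], "travel": [0.29, 0.008, 0.15], "grip": 0.3}, {"delta_rot": [0, 0, 0], "travel": [0.29, 0.008, 0.3], "grip": 0.3}, {"delta_rot": [0, 0, 0], "travel": [0.29, 0.008, 0.35], "grip": 0.3}, {"delta_rot": [0, 0, 0], "travel": [0.29, 0.008, 0.35], "grip": -1}, {"delta_rot": [0, 0, 0], "travel": [0.29, 0.008, 0.35], "grip": -1}, {"delta_rot": [0, 0, 0], "travel": [0.29, 0.008, 0.35], "grip": -1}, {"delta_rot": [0, 0, 0], "travel": [0.29, 0.008, 0.35], "grip": -1}], "squeeze": 25}}

```text
t: 19.05
tool_pos: [0.6356, -0.0445, 0.0779]
tcp_rot: [2.066, 2.364, 0.003]
force: [-1.1, 0.5, 1.6]
finger_gap: 0.0417
grasp_force: 24.9
```

```bash
python3 -c "
from h import *
tcp()"
```

```text
t 19.05 tcp carrier [-0.0406  0.1717] z 0.0779 toolx yaw err deg 0.01 tilt z [ 0.003 -0.    -1.   ] gap 0.0417 gf 24.9 F [-1.1  0.5  1.6]
```

{"fn": "drive_tool", "kwargs": {"moves": [{"delta_rot": [0, 0, 0], "travel": [-0.05, -0.004, 0], "grip": -1}, {"delta_rot": [0, 0, 0], "travel": [-0.1, -0.008, 0], "grip": -1}, {"delta_rot": [0, 0, 0], "travel": [-0.15, -0.008, 0], "grip": -1}, {"delta_rot": [0, 0, 0], "travel": [-0.2, -0.008, 0], "grip": -1}, {"delta_rot": [0, 0, 0], "travel": [-0.25, -0.008, 0], "grip": -1}, {"delta_rot": [0, 0, 0], "travel": [-0.295, -0.008, 0], "grip": -1}, {"delta_rot": [0, 0, 0], "travel": [-0.295, -0.008, 0], "grip": -1}]}}

```text
t: 19.75
tool_pos: [0.6424, -0.12, 0.0762]
tcp_rot: [2.069, 2.363, -0.001]
force: [-0.0, -0.4, 0.0]
finger_gap: 0.0012
grasp_force: 0.0
```

```bash
python3 -c "
from h import *
tcp()"
```

```text
t 19.75 tcp carrier [-0.0439  0.0959] z 0.0762 toolx yaw err deg -0.1 tilt z [ 0.001 -0.001 -1.   ] gap 0.0012 gf 0.0 F [-0.  -0.4  0. ]
```

{"fn": "drive_tool", "kwargs": {"moves": [{"delta_rot": [0, 0, 0], "travel": [0, 0, -0.15], "grip": -1}, {"delta_rot": [0, 0, 0], "travel": [0, 0, -0.35], "grip": -1}, {"delta_rot": [0, 0, 0], "travel": [0, 0, -0.36], "grip": 0.3}, {"delta_rot": [0, 0, 0], "travel": [0, 0, -0.36], "grip": 0.3}, {"delta_rot": [0, 0, 0], "travel": [0, 0, -0.36], "grip": 0.3}]}}

```text
t: 20.25
tool_pos: [0.6416, -0.1175, 0.1648]
tcp_rot: [-2.066, -2.365, 0.001]
force: [-0.7, 0.5, 0.6]
finger_gap: 0.02
grasp_force: 0.0
```

```bash
python3 -c "
from h import *
tcp();look()
a=cv2.resize(IM['scene'][185:275,190:320],None,fx=3,fy=3,interpolation=cv2.INTER_CUBIC)
b=cv2.resize(IM['side'][190:280,240:370],None,fx=3,fy=3,interpolation=cv2.INTER_CUBIC)
cv2.imwrite('pics/c8.png',np.hstack([a,b]))"
```

```text
t 20.25 tcp carrier [-0.0444  0.0986] z 0.1648 toolx yaw err deg 0.01 tilt z [-0.001  0.    -1.   ] gap 0.02 gf 0.0 F [-0.7  0.5  0.6]
```

View pics/c8.png

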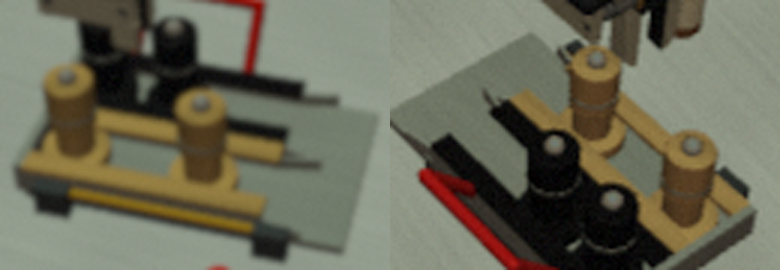

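```bash
python3 -c "
from h import *
for n,a,b in(('P3',(202,103),(205,58)),('P1',(67,75),(300,145)),('B1',(174,25),(164,145))):
  a=np.array(a)/3+[190,185];b=np.array(b)/3+[240,190]
  s=least_squares(lambda X:np.concatenate([proj('scene',X)[0]-a,proj('side',X)[0]-b]),[.63,-.05,.11]);print(n,car(s.x).round(4),s.x[2].round(4),s.fun.round(1))
cv2.imwrite('pics/c9.png',np.hstack([cv2.resize(IM['scene'][200:260,235:285],(450,540),interpolation=cv2.INTER_CUBIC),cv2.resize(IM['side'][200:250,285:320],(350,500),interpolation=cv2.INTER_CUBIC)[:540] if 0 else cv2.resize(IM['side'][200:260,285:320],(315,540),interpolation=cv2.INTER_CUBIC)]))"
```

```text
P3 [-0.0411  0.1522] 0.1084 [-0.5  0.2 -0.5 -0.2]
P1 [-0.0441  0.035 ] 0.1088 [-0.5  0.2 -0.4 -0.2]
B1 [-0.1279  0.1001] 0.1089 [-0.8  0.3 -0.7 -0.3]Traceback (most recent call last):
  File "<string>", line 6, in <module>
    cv2.imwrite('pics/c9.png',np.hstack([cv2.resize(IM['scene'][200:260,235:285],(450,540),interpolation=cv2.INTER_CUBIC),cv2.resize(IM['side'][200:250,285:320],(350,500),interpolation=cv2.INTER_CUBIC)[:540] if 0 else cv2.resize(IM['side'][200:260,285:320],(315,540),interpolation=cv2.INTER_CUBIC)]))
                                                    ~~^^^^^^^^^
KeyError: 'scene'
```

By triangulation P3 is on the floor at y = 0.151, at the same height as the other mills. The regrip must have been off-centre. I'll grip again, centred and harder.

{"fn": "drive_tool", "kwargs": {"moves": [{"delta_rot": [0, 0, 0], "travel": [0.15, 0.01, 0], "grip": 0.3}, {"delta_rot": [0, 0, 0], "travel": [0.206, 0.01, 0], "grip": 0.3}, {"delta_rot": [0, 0, 0], "travel": [0.206, 0.01, 0], "grip": 0.3}, {"delta_rot": [0, 0, 0], "travel": [0.206, 0.01, 0.15], "grip": 0.3}, {"delta_rot": [0, 0, 0], "travel": [0.206, 0.01, 0.3], "grip": 0.3}, {"delta_rot": [0, 0, 0], "travel": [0.206, 0.01, 0.36], "grip": 0.3}, {"delta_rot": [0, 0, 0], "travel": [0.206, 0.01, 0.36], "grip": -1}, {"delta_rot": [0, 0, 0], "travel": [0.206, 0.01, 0.36], "grip": -1}, {"delta_rot": [0, 0, 0], "travel": [0.206, 0.01, 0.36], "grip": -1}, {"delta_rot": [0, 0, 0], "travel": [0.206, 0.01, 0.36], "grip": -1}], "squeeze": 40}}

```text
t: 21.35
tool_pos: [0.6392, -0.0666, 0.0782]
tcp_rot: [2.065, 2.363, 0.003]
force: [-0.2, -1.2, 2.6]
finger_gap: 0.0417
grasp_force: 39.9
```

```bash
python3 -c "
from h import *
tcp()"
```

```text
t 21.35 tcp carrier [-0.04    0.1493] z 0.0782 toolx yaw err deg 0.01 tilt z [ 0.003 -0.001 -1.   ] gap 0.0417 gf 39.9 F [-0.2 -1.2  2.6]
```

{"fn": "drive_tool", "kwargs": {"moves": [{"delta_rot": [0, 0, 0], "travel": [-0.03, -0.004, 0], "grip": -1}, {"delta_rot": [0, 0, 0], "travel": [-0.06, -0.004, 0], "grip": -1}, {"delta_rot": [0, 0, 0], "travel": [-0.09, -0.004, 0], "grip": -1}, {"delta_rot": [0, 0, 0], "travel": [-0.12, -0.004, 0], "grip": -1}]}}

```text
t: 21.75
tool_pos: [0.6422, -0.096, 0.0781]
tcp_rot: [2.065, 2.365, 0.004]
force: [0.6, 0.7, -1.2]
finger_gap: 0.0411
grasp_force: 40.0
```

```bash
python3 -c "
from h import *
tcp()"
```

```text
t 21.75 tcp carrier [-0.041   0.1198] z 0.0781 toolx yaw err deg 0.04 tilt z [ 0.003  0.001 -1.   ] gap 0.0411 gf 40.0 F [ 0.6  0.7 -1.2]
```

Holding well. I'll finish the slide, then release, raise and move towards P2.

{"fn": "drive_tool", "kwargs": {"moves": [{"delta_rot": [0, 0, 0], "travel": [-0.03, 0, 0], "grip": -1}, {"delta_rot": [0, 0, 0], "travel": [-0.06, 0, 0], "grip": -1}, {"delta_rot": [0, 0, 0], "travel": [-0.08, 0, 0], "grip": -1}, {"delta_rot": [0, 0, 0], "travel": [-0.08, 0, 0], "grip": -1}]}}

```text
t: 22.15
tool_pos: [0.6449, -0.1169, 0.0779]
tcp_rot: [2.066, 2.363, 0.003]
force: [-0.7, 1.6, 7.1]
finger_gap: 0.0416
grasp_force: 40.0
```

```bash
python3 -c "
from h import *
tcp()"
```

```text
t 22.15 tcp carrier [-0.0411  0.0987] z 0.0779 toolx yaw err deg -0.01 tilt z [ 0.003 -0.    -1.   ] gap 0.0416 gf 40.0 F [-0.7  1.6  7.1]
```

{"fn": "drive_tool", "kwargs": {"moves": [{"delta_rot": [0, 0, 0], "travel": [0, 0, 0], "grip": 0.25}, {"delta_rot": [0, 0, 0], "travel": [0, 0, 0], "grip": 0.25}, {"delta_rot": [0, 0, 0], "travel": [0, 0, 0], "grip": 0.25}, {"delta_rot": [0, 0, 0], "travel": [0, 0, -0.16], "grip": 0.25}, {"delta_rot": [0, 0, 0], "travel": [0, 0, -0.34], "grip": 0.25}, {"delta_rot": [0, 0, 0], "travel": [0.2, -0.1, -0.34], "grip": 0.5}, {"delta_rot": [0, 0, 0], "travel": [0.38, -0.2, -0.34], "grip": 0.5}, {"delta_rot": [0, 0, 0], "travel": [0.56, -0.3, -0.34], "grip": 0.5}, {"delta_rot": [0, 0, 0], "travel": [0.74, -0.4, -0.34], "grip": 0.5}, {"delta_rot": [0, 0, 0], "travel": [0.92, -0.5, -0.34], "grip": 0.5}], "squeeze": 40}}

```text
t: 23.15
tool_pos: [0.4943, 0.0869, 0.1606]
tcp_rot: [2.068, 2.365, -0.0]
force: [1.2, 1.2, 0.3]
finger_gap: 0.07
grasp_force: 0.0
```

{"fn": "drive_tool", "kwargs": {"moves": [{"delta_rot": [0, 0, 0], "travel": [0.15, -0.06, 0], "grip": 0.5}, {"delta_rot": [0, 0, 0], "travel": [0.3, -0.12, 0], "grip": 0.5}, {"delta_rot": [0, 0, 0], "travel": [0.4, -0.12, 0], "grip": 0.5}, {"delta_rot": [0, 0, 0], "travel": [0.4, -0.12, 0], "grip": 0.5}]}}

```text
t: 23.55
tool_pos: [0.4517, 0.1834, 0.161]
tcp_rot: [-2.063, -2.369, -0.001]
force: [-0.4, -1.0, -0.4]
finger_gap: 0.07
grasp_force: 0.0
```

```bash
python3 -c "
from h import *
tcp();look();check(['P2'])
print(wproj((-.1967,.5268,.102)))
im=arm.capture('wrist')
print(cv2.HoughCircles(cv2.medianBlur(cv2.cvtColor(im,cv2.COLOR_BGR2GRAY),5)[:200],cv2.HOUGH_GRADIENT,1,30,param1=100,param2=18,minRadius=9,maxRadius=45))"
```

```text
t 23.55 tcp carrier [-0.1923  0.4221] z 0.161 toolx yaw err deg 0.21 tilt z [ 0.     0.001 -1.   ] gap 0.07 gf 0.0 F [-0.4 -1.  -0.4]
P2 orig [-0.1967  0.5268] now [-0.1976  0.5259] px [[0, 0], [0, 1]] [0.94, 0.72] res 0.7
[270.82043133  46.48525449]
[[[269.5  66.5  36.5]
  [505.5  97.5  30.8]
  [545.5  97.5  18. ]]]
```

{"fn": "drive_tool", "kwargs": {"moves": [{"delta_rot": [0, 0, 0], "travel": [0.2, -0.02, 0], "grip": 0.5}, {"delta_rot": [0, 0, 0], "travel": [0.38, -0.02, 0], "grip": 0.5}, {"delta_rot": [0, 0, 0], "travel": [0.42, -0.02, 0.1], "grip": 0.5}, {"delta_rot": [0, 0, 0], "travel": [0.42, -0.02, 0.28], "grip": 0.5}, {"delta_rot": [0, 0, 0], "travel": [0.42, -0.02, 0.41], "grip": 0.5}, {"delta_rot": [0, 0, 0], "travel": [0.42, -0.02, 0.41], "grip": 0.2}, {"delta_rot": [0, 0, 0], "travel": [0.42, -0.02, 0.41], "grip": -1}, {"delta_rot": [0, 0, 0], "travel": [0.42, -0.02, 0.41], "grip": -1}, {"delta_rot": [0, 0, 0], "travel": [0.42, -0.02, 0.41], "grip": -1}, {"delta_rot": [0, 0, 0], "travel": [0.42, -0.02, 0.41], "grip": -1}], "squeeze": 40}}

```text
t: 24.7
tool_pos: [0.4352, 0.2848, 0.0607]
tcp_rot: [2.066, 2.364, 0.005]
force: [-1.9, -1.9, 7.0]
finger_gap: 0.0419
grasp_force: 39.9
```

```bash
python3 -c "
from h import *
tcp()"
```

```text
t 24.7 tcp carrier [-0.195   0.5249] z 0.0607 toolx yaw err deg 0.0 tilt z [ 0.003  0.002 -1.   ] gap 0.0419 gf 39.9 F [-1.9 -1.9  7. ]
```

{"fn": "drive_tool", "kwargs": {"moves": [{"delta_rot": [0, 0, 0], "travel": [0, 0, -0.06], "grip": -1}, {"delta_rot": [0, 0, 0], "travel": [0, 0, -0.12], "grip": -1}, {"delta_rot": [0, 0, 0], "travel": [-0.1, 0.07, -0.12], "grip": -1}, {"delta_rot": [0, 0, 0], "travel": [-0.24, 0.16, -0.12], "grip": -1}, {"delta_rot": [0, 0, 0], "travel": [-0.38, 0.25, -0.12], "grip": -1}, {"delta_rot": [0, 0, 0], "travel": [-0.52, 0.34, -0.12], "grip": -1}, {"delta_rot": [0, 0, 0], "travel": [-0.66, 0.43, -0.12], "grip": -1}, {"delta_rot": [0, 0, 0], "travel": [-0.8, 0.52, -0.12], "grip": -1}, {"delta_rot": [0, 0, 0], "travel": [-0.95, 0.61, -0.12], "grip": -1}, {"delta_rot": [0, 0, 0], "travel": [-0.95, 0.61, -0.12], "grip": -1}]}}

```text
t: 25.7
tool_pos: [0.62, 0.0647, 0.0902]
tcp_rot: [2.07, 2.359, 0.001]
force: [-1.3, 0.5, -3.2]
finger_gap: 0.0416
grasp_force: 40.0
```

```bash
python3 -c "
from h import *
tcp()"
```

```text
t 25.7 tcp carrier [-0.0414  0.282 ] z 0.0902 toolx yaw err deg -0.22 tilt z [ 0.003 -0.002 -1.   ] gap 0.0416 gf 40.0 F [-1.3  0.5 -3.2]
```

{"fn": "drive_tool", "kwargs": {"moves": [{"delta_rot": [0, 0, 0], "travel": [-0.08, -0.004, 0], "grip": -1}, {"delta_rot": [0, 0, 0], "travel": [-0.13, -0.004, 0], "grip": -1}, {"delta_rot": [0, 0, 0], "travel": [-0.13, -0.004, 0.03], "grip": -1}, {"delta_rot": [0, 0, 0], "travel": [-0.13, -0.004, 0.054], "grip": -1}, {"delta_rot": [0, 0, 0], "travel": [-0.13, -0.004, 0.054], "grip": -1}, {"delta_rot": [0, 0, 0], "travel": [-0.17, -0.004, 0.054], "grip": -1}, {"delta_rot": [0, 0, 0], "travel": [-0.22, -0.004, 0.054], "grip": -1}, {"delta_rot": [0, 0, 0], "travel": [-0.28, -0.004, 0.054], "grip": -1}, {"delta_rot": [0, 0, 0], "travel": [-0.34, -0.004, 0.054], "grip": -1}, {"delta_rot": [0, 0, 0], "travel": [-0.4, -0.004, 0.054], "grip": -1}]}}

```text
t: 26.7
tool_pos: [0.6293, -0.0316, 0.0749]
tcp_rot: [2.068, 2.365, 0.0]
force: [1.0, 0.6, -2.8]
finger_gap: 0.0414
grasp_force: 40.0
```

```bash
python3 -c "
from h import *
tcp()"
```

```text
t 26.7 tcp carrier [-0.0451  0.1853] z 0.0749 toolx yaw err deg -0.02 tilt z [ 0. -0. -1.] gap 0.0414 gf 40.0 F [ 1.   0.6 -2.8]
```

{"fn": "drive_tool", "kwargs": {"moves": [{"delta_rot": [0, 0, 0], "travel": [-0.05, 0.008, 0.004], "grip": -1}, {"delta_rot": [0, 0, 0], "travel": [-0.09, 0.008, 0.004], "grip": -1}, {"delta_rot": [0, 0, 0], "travel": [-0.09, 0.008, 0.004], "grip": -1}, {"delta_rot": [0, 0, 0], "travel": [-0.09, 0.008, 0.004], "grip": 0.25}, {"delta_rot": [0, 0, 0], "travel": [-0.09, 0.008, 0.004], "grip": 0.25}, {"delta_rot": [0, 0, 0], "travel": [-0.09, 0.008, 0.004], "grip": 0.25}, {"delta_rot": [0, 0, 0], "travel": [-0.09, 0, -0.16], "grip": 0.25}, {"delta_rot": [0, 0, 0], "travel": [-0.09, 0, -0.36], "grip": 0.25}, {"delta_rot": [0, 0, 0], "travel": [-0.2, -0.2, -0.4], "grip": 0.25}, {"delta_rot": [0, 0, 0], "travel": [-0.25, -0.4, -0.4], "grip": 0.25}]}}

```text
t: 27.7
tool_pos: [0.5487, -0.1023, 0.1785]
tcp_rot: [2.06, 2.363, 0.004]
force: [-1.6, -0.5, 0.8]
finger_gap: 0.0581
grasp_force: 0.0
```

```bash
python3 -c "
from h import *
tcp();look()
cv2.imwrite('pics/c10.png',np.hstack([cv2.resize(IM['scene'][185:275,190:320],None,fx=3,fy=3,interpolation=cv2.INTER_CUBIC),cv2.resize(IM['side'][190:280,240:370],None,fx=3,fy=3,interpolation=cv2.INTER_CUBIC)]))"
```

```text
t 27.7 tcp carrier [-0.1345  0.126 ] z 0.1785 toolx yaw err deg 0.13 tilt z [ 0.007 -0.002 -1.   ] gap 0.0581 gf 0.0 F [-1.6 -0.5  0.8]
```

View pics/c10.png

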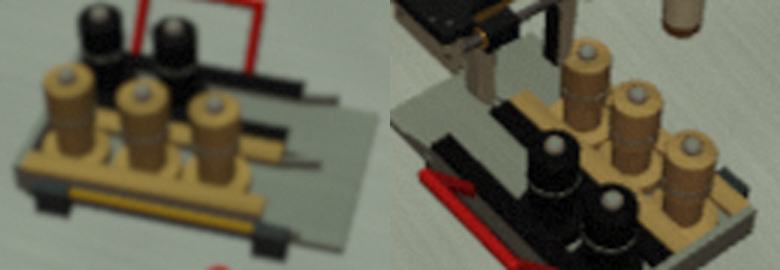

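All five mills stand in their lanes: pale at columns 67, 143 and 214 in the left crop, black at 100 and 175. The last pale one is well inside the lip ends. Next is the handle.

{"fn": "drive_tool", "kwargs": {"moves": [{"delta_rot": [0, 0, 0], "travel": [-0.09, -0.13, 0], "grip": -0.1}, {"delta_rot": [0, 0, 0], "travel": [-0.09, -0.264, 0], "grip": -0.1}, {"delta_rot": [0, 0, 0], "travel": [-0.09, -0.264, 0], "grip": -0.1}, {"delta_rot": [0, 0, 0], "travel": [-0.09, -0.264, 0], "grip": -0.1}, {"delta_rot": [0, 0, 0], "travel": [-0.09, -0.264, 0], "grip": -0.1}], "squeeze": 30}}

```text
t: 28.3
tool_pos: [0.4854, -0.1324, 0.1752]
tcp_rot: [2.066, 2.366, 0.001]
force: [0.8, -0.2, 0.3]
finger_gap: 0.042
grasp_force: 0.0
```

```bash
python3 -c "
from h import *
tcp();look()
print([wproj((-.211,y,.081)).round() for y in(.155,.1,.045)])
for n,a,b in(('P2',(214,98),(198,50)),('P3',(142,88),(246,93)),('B1',(174,25),(164,145))):
  a=np.array(a)/3+[190,185];b=np.array(b)/3+[240,190]
  s=least_squares(lambda X:np.concatenate([proj('scene',X)[0]-a,proj('side',X)[0]-b]),[.63,-.05,.11]);print(n,car(s.x).round(4),s.x[2].round(4))
im=arm.capture('wrist');cv2.imwrite('pics/w11.png',im)"
```

```text
t 28.3 tcp carrier [-0.2012  0.1047] z 0.1752 toolx yaw err deg 0.05 tilt z [ 0.001 -0.    -1.   ] gap 0.042 gf 0.0 F [ 0.8 -0.2  0.3]
[array([265., 140.]), array([266., 213.]), array([267., 278.])]
P2 [-0.0435  0.1605] 0.1132
P3 [-0.0425  0.1007] 0.1112
B1 [-0.1279  0.1001] 0.1089
```

View pics/w11.png

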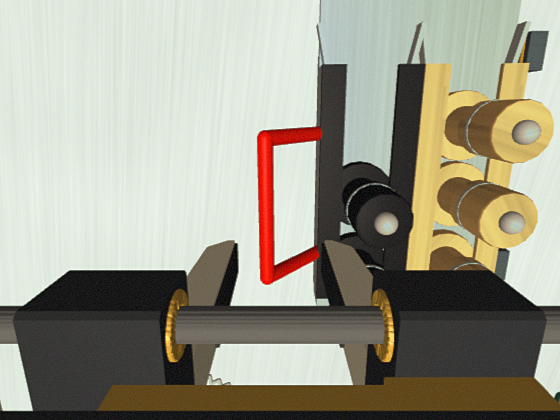

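The bar runs along column 266 from row 135 to 280, as the model predicts. I'll descend and grip it.

{"fn": "drive_tool", "kwargs": {"moves": [{"delta_rot": [0, 0, 0], "travel": [-0.02, -0.04, 0], "grip": -0.1}, {"delta_rot": [0, 0, 0], "travel": [-0.02, -0.04, 0.12], "grip": -0.1}, {"delta_rot": [0, 0, 0], "travel": [-0.02, -0.04, 0.25], "grip": -0.1}, {"delta_rot": [0, 0, 0], "travel": [-0.02, -0.04, 0.37], "grip": -0.1}, {"delta_rot": [0, 0, 0], "travel": [-0.02, -0.04, 0.453], "grip": -0.1}, {"delta_rot": [0, 0, 0], "travel": [-0.02, -0.04, 0.453], "grip": -0.1}, {"delta_rot": [0, 0, 0], "travel": [-0.02, -0.04, 0.453], "grip": -1}, {"delta_rot": [0, 0, 0], "travel": [-0.02, -0.04, 0.453], "grip": -1}, {"delta_rot": [0, 0, 0], "travel": [-0.02, -0.04, 0.453], "grip": -1}, {"delta_rot": [0, 0, 0], "travel": [-0.02, -0.04, 0.453], "grip": -1}], "squeeze": 35}}

```text
t: 29.45
tool_pos: [0.476, -0.1394, 0.0627]
tcp_rot: [2.066, 2.364, 0.001]
force: [-0.6, -0.8, 1.0]
finger_gap: 0.0142
grasp_force: 0.0
```

```bash
python3 -c "
from h import *
tcp()
for d in(5,10,15,20,25,28,30,31,32): 
  a=np.radians(19.57+d); r=.22393; print(d,((.211-r*np.cos(a))/.25).round(3),(-(r*np.sin(a)-.075)/.25).round(3))"
```

```text
t 29.45 tcp carrier [-0.2115  0.099 ] z 0.0627 toolx yaw err deg 0.02 tilt z [ 0.002 -0.001 -1.   ] gap 0.0142 gf 0.0 F [-0.6 -0.8  1. ]
5 0.029 -0.072
10 0.065 -0.142
15 0.106 -0.208
20 0.154 -0.271
25 0.206 -0.329
28 0.24 -0.361
30 0.263 -0.382
31 0.275 -0.392
32 0.287 -0.402
```

{"fn": "drive_tool", "kwargs": {"moves": [{"delta_rot": [0, 0, 0], "travel": [0, 0, 0], "grip": -1}, {"delta_rot": [0, 0, 0], "travel": [0, 0, 0], "grip": -1}, {"delta_rot": [0, 0, 0], "travel": [0.0, 0.007, -0.02], "grip": -1}, {"delta_rot": [0, 0, 0], "travel": [0, 0.017, -0.045], "grip": -1}, {"delta_rot": [0, 0, 0], "travel": [0, 0.029, -0.072], "grip": -1}, {"delta_rot": [0, 0, 0], "travel": [0, 0.043, -0.1], "grip": -1}, {"delta_rot": [0, 0, 0], "travel": [0, 0.058, -0.128], "grip": -1}, {"delta_rot": [0, 0, 0], "travel": [0, 0.073, -0.156], "grip": -1}, {"delta_rot": [0, 0, 0], "travel": [0, 0.09, -0.182], "grip": -1}, {"delta_rot": [0, 0, 0], "travel": [0, 0.106, -0.208], "grip": -1}], "squeeze": 35}}

```text
t: 30.45
tool_pos: [0.4988, -0.1359, 0.1107]
tcp_rot: [-2.065, -2.362, 0.007]
force: [0.1, -7.3, -15.1]
finger_gap: 0.0111
grasp_force: 35.0
```

```bash
cat >> h.py <<'E'
def tilt():
    tcp(); s=arm.observe(); p=s["tool_pos"]-.019*Ro.from_rotvec(s["tcp_rot"]).as_matrix()[:,2]; c=car(p)
    print("tilt deg from grasp pt",(np.degrees(np.arctan2(p[2]-.006,-c[0]))-19.57).round(2),"radius",np.hypot(p[2]-.006,c[0]).round(4),"joints",s["q"].round(2))
E
python3 -c "
from h import *
tilt()"
```

```text
t 30.45 tcp carrier [-0.1884  0.0994] z 0.1107 toolx yaw err deg -0.0 tilt z [-0.006 -0.    -1.   ] gap 0.0111 gf 35.0 F [  0.1  -7.3 -15.1]
tilt deg from grasp pt 13.74 radius 0.2253 joints [-0.36 -0.01  1.83 -0.    1.32 -0.5 ]
```

{"fn": "drive_tool", "kwargs": {"moves": [{"delta_rot": [0, 0, 0], "travel": [0, 0.015, -0.021], "grip": -1}, {"delta_rot": [0, 0, 0], "travel": [0, 0.03, -0.042], "grip": -1}, {"delta_rot": [0, 0, 0], "travel": [0, 0.048, -0.063], "grip": -1}, {"delta_rot": [0, 0, 0], "travel": [0, 0.067, -0.085], "grip": -1}, {"delta_rot": [0, 0, 0], "travel": [0, 0.086, -0.107], "grip": -1}, {"delta_rot": [0, 0, 0], "travel": [0, 0.108, -0.129], "grip": -1}, {"delta_rot": [0, 0, 0], "travel": [0, 0.134, -0.153], "grip": -1}, {"delta_rot": [0, 0, 0], "travel": [0, 0.157, -0.174], "grip": -1}, {"delta_rot": [0, 0, 0], "travel": [0, 0.157, -0.174], "grip": -1}, {"delta_rot": [0, 0, 0], "travel": [0, 0.157, -0.174], "grip": -1}]}}

```text
t: 31.45
tool_pos: [0.5365, -0.1307, 0.1564]
tcp_rot: [-2.064, -2.36, 0.009]
force: [-18.9, -1.0, 12.2]
finger_gap: 0.0113
grasp_force: 35.0
```

```bash
python3 -c "
from h import *
tilt();look();cv2.imwrite('pics/c12.png',np.hstack([cv2.resize(IM['scene'][140:275,190:320],None,fx=3,fy=3,interpolation=cv2.INTER_CUBIC),cv2.resize(IM['side'][155:290,240:370],None,fx=3,fy=3,interpolation=cv2.INTER_CUBIC)]))"
```

```text
t 31.45 tcp carrier [-0.1503  0.0995] z 0.1564 toolx yaw err deg -0.02 tilt z [-0.009 -0.    -1.   ] gap 0.0113 gf 35.0 F [-18.9  -1.   12.2]
tilt deg from grasp pt 28.88 radius 0.2264 joints [-0.33  0.05  1.69 -0.    1.41 -0.46]
```

View pics/c12.png

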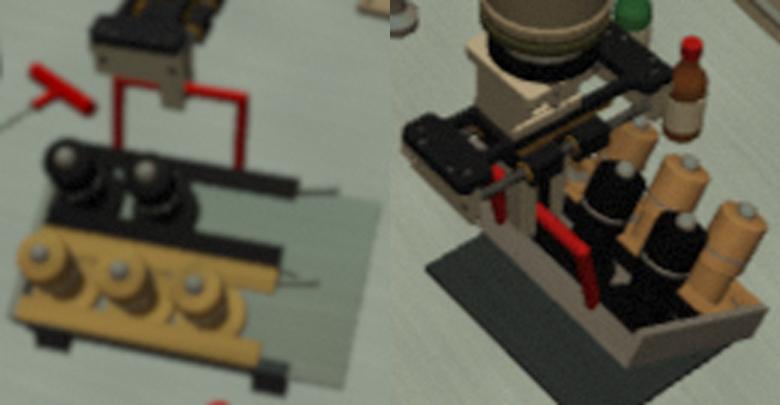

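The mills are all in place at about 29.5 degrees, with some radial load. I'll nudge up about 1 degree and out 2 mm, then hold.

{"fn": "drive_tool", "kwargs": {"moves": [{"delta_rot": [0, 0, 0], "travel": [0, 0.004, -0.008], "grip": -1}, {"delta_rot": [0, 0, 0], "travel": [0, 0.007, -0.016], "grip": -1}, {"delta_rot": [0, 0, 0], "travel": [0, 0.007, -0.016], "grip": -1}, {"delta_rot": [0, 0, 0], "travel": [0, 0.007, -0.016], "grip": -1}, {"delta_rot": [0, 0, 0], "travel": [0, 0.007, -0.016], "grip": -1}, {"delta_rot": [0, 0, 0], "travel": [0, 0.007, -0.016], "grip": -1}, {"delta_rot": [0, 0, 0], "travel": [0, 0.007, -0.016], "grip": -1}, {"delta_rot": [0, 0, 0], "travel": [0, 0.007, -0.016], "grip": -1}]}}

```text
t: 32.35
tool_pos: [0.5395, -0.1302, 0.1594]
tcp_rot: [-2.065, -2.362, 0.006]
force: [-6.8, -3.0, -0.6]
finger_gap: 0.0109
grasp_force: 35.0
```

```bash
python3 -c "
from h import *
tilt()"
```

```text
t 32.35 tcp carrier [-0.1473  0.0996] z 0.1594 toolx yaw err deg -0.01 tilt z [-0.006  0.    -1.   ] gap 0.0109 gf 35.0 F [-6.8 -3.  -0.6]
tilt deg from grasp pt 29.93 radius 0.2267 joints [-0.33  0.05  1.68 -0.    1.41 -0.46]
```

{"fn": "drive_tool", "kwargs": {"moves": [{"delta_rot": [0, 0, 0], "travel": [0, 0, 0], "grip": -1}, {"delta_rot": [0, 0, 0], "travel": [0, 0, 0], "grip": -1}, {"delta_rot": [0, 0, 0], "travel": [0, 0, 0], "grip": -1}, {"delta_rot": [0, 0, 0], "travel": [0, 0, 0], "grip": -1}, {"delta_rot": [0, 0, 0], "travel": [0, 0, 0], "grip": -1}, {"delta_rot": [0, 0, 0], "travel": [0, 0, 0], "grip": -1}, {"delta_rot": [0, 0, 0], "travel": [0, 0, 0], "grip": -1}, {"delta_rot": [0, 0, 0], "travel": [0, 0, 0], "grip": -1}, {"delta_rot": [0, 0, 0], "travel": [0, 0, 0], "grip": -1}, {"delta_rot": [0, 0, 0], "travel": [0, 0, 0], "grip": -1}]}}

```text
t: 33.35
tool_pos: [0.5395, -0.1302, 0.1594]
tcp_rot: [-2.065, -2.362, 0.006]
force: [-7.5, -1.4, -0.6]
finger_gap: 0.0111
grasp_force: 35.0
```

{"fn": "drive_tool", "kwargs": {"moves": [{"delta_rot": [0, 0, 0], "travel": [0, 0, 0], "grip": -1}, {"delta_rot": [0, 0, 0], "travel": [0, 0, 0], "grip": -1}, {"delta_rot": [0, 0, 0], "travel": [0, 0, 0], "grip": -1}, {"delta_rot": [0, 0, 0], "travel": [0, 0, 0], "grip": -1}, {"delta_rot": [0, 0, 0], "travel": [0, 0, 0], "grip": -1}, {"delta_rot": [0, 0, 0], "travel": [0, 0, 0], "grip": -1}, {"delta_rot": [0, 0, 0], "travel": [0, 0, 0], "grip": -1}, {"delta_rot": [0, 0, 0], "travel": [0, 0, 0], "grip": -1}, {"delta_rot": [0, 0, 0], "travel": [0, 0, 0], "grip": -1}, {"delta_rot": [0, 0, 0], "travel": [0, 0, 0], "grip": -1}]}}

```text
t: 34.35
tool_pos: [0.5395, -0.1302, 0.1594]
tcp_rot: [-2.065, -2.362, 0.006]
force: [-6.8, -2.7, -0.5]
finger_gap: 0.0111
grasp_force: 35.0
```

{"fn": "drive_tool", "kwargs": {"moves": [{"delta_rot": [0, 0, 0], "travel": [0, 0, 0], "grip": -1}, {"delta_rot": [0, 0, 0], "travel": [0, 0, 0], "grip": -1}, {"delta_rot": [0, 0, 0], "travel": [0, 0, 0], "grip": -1}, {"delta_rot": [0, 0, 0], "travel": [0, 0, 0], "grip": -1}, {"delta_rot": [0, 0, 0], "travel": [0, 0, 0], "grip": -1}, {"delta_rot": [0, 0, 0], "travel": [0, 0, 0], "grip": -1}, {"delta_rot": [0, 0, 0], "travel": [0, 0, 0], "grip": -1}, {"delta_rot": [0, 0, 0], "travel": [0, 0, 0], "grip": -1}, {"delta_rot": [0, 0, 0], "travel": [0, 0, 0], "grip": -1}, {"delta_rot": [0, 0, 0], "travel": [0, 0, 0], "grip": -1}]}}

```text
t: 35.35
tool_pos: [0.5395, -0.1302, 0.1594]
tcp_rot: [-2.065, -2.362, 0.006]
force: [-6.7, -2.0, -1.1]
finger_gap: 0.0105
grasp_force: 35.0
```

{"fn": "drive_tool", "kwargs": {"moves": [{"delta_rot": [0, 0, 0], "travel": [0, 0, 0], "grip": -1}, {"delta_rot": [0, 0, 0], "travel": [0, 0, 0], "grip": -1}, {"delta_rot": [0, 0, 0], "travel": [0, 0, 0], "grip": -1}, {"delta_rot": [0, 0, 0], "travel": [0, 0, 0], "grip": -1}, {"delta_rot": [0, 0, 0], "travel": [0, 0, 0], "grip": -1}, {"delta_rot": [0, 0, 0], "travel": [0, 0, 0], "grip": -1}, {"delta_rot": [0, 0, 0], "travel": [0, 0, 0], "grip": -1}, {"delta_rot": [0, 0, 0], "travel": [0, 0, 0], "grip": -1}]}}

```text
t: 36.15
tool_pos: [0.5395, -0.1302, 0.1594]
tcp_rot: [-2.065, -2.362, 0.006]
force: [-7.3, -2.2, -0.7]
finger_gap: 0.0108
grasp_force: 35.0
```

```bash
python3 -c "
from h import *
tilt()"
```

```text
t 36.15 tcp carrier [-0.1473  0.0996] z 0.1594 toolx yaw err deg -0.01 tilt z [-0.006  0.    -1.   ] gap 0.0108 gf 35.0 F [-7.3 -2.2 -0.7]
tilt deg from grasp pt 29.93 radius 0.2267 joints [-0.33  0.05  1.68 -0.    1.41 -0.46]
```

Held for over 4 s. Lowering along the same arc.

{"fn": "drive_tool", "kwargs": {"moves": [{"delta_rot": [0, 0, 0], "travel": [0, -0.023, 0.02], "grip": -1}, {"delta_rot": [0, 0, 0], "travel": [0, -0.045, 0.041], "grip": -1}, {"delta_rot": [0, 0, 0], "travel": [0, -0.064, 0.064], "grip": -1}, {"delta_rot": [0, 0, 0], "travel": [0, -0.08, 0.086], "grip": -1}, {"delta_rot": [0, 0, 0], "travel": [0, -0.1, 0.108], "grip": -1}, {"delta_rot": [0, 0, 0], "travel": [0, -0.117, 0.13], "grip": -1}, {"delta_rot": [0, 0, 0], "travel": [0, -0.134, 0.15], "grip": -1}, {"delta_rot": [0, 0, 0], "travel": [0, -0.15, 0.17], "grip": -1}, {"delta_rot": [0, 0, 0], "travel": [0, -0.164, 0.19], "grip": -1}]}}

```text
t: 37.05
tool_pos: [0.5001, -0.1358, 0.1128]
tcp_rot: [-2.067, -2.365, 0.002]
force: [-3.7, -1.8, 0.6]
finger_gap: 0.0108
grasp_force: 35.0
```

{"fn": "drive_tool", "kwargs": {"moves": [{"delta_rot": [0, 0, 0], "travel": [0, -0.016, 0.026], "grip": -1}, {"delta_rot": [0, 0, 0], "travel": [0, -0.033, 0.052], "grip": -1}, {"delta_rot": [0, 0, 0], "travel": [0, -0.048, 0.08], "grip": -1}, {"delta_rot": [0, 0, 0], "travel": [0, -0.063, 0.108], "grip": -1}, {"delta_rot": [0, 0, 0], "travel": [0, -0.077, 0.136], "grip": -1}, {"delta_rot": [0, 0, 0], "travel": [0, -0.089, 0.162], "grip": -1}, {"delta_rot": [0, 0, 0], "travel": [0, -0.098, 0.184], "grip": -1}, {"delta_rot": [0, 0, 0], "travel": [0, -0.104, 0.2], "grip": -1}, {"delta_rot": [0, 0, 0], "travel": [0, -0.106, 0.207], "grip": -1}, {"delta_rot": [0, 0, 0], "travel": [0, -0.106, 0.207], "grip": -1}]}}

```text
t: 38.05
tool_pos: [0.476, -0.1389, 0.0632]
tcp_rot: [2.066, 2.365, 0.002]
force: [-4.2, 0.3, 11.1]
finger_gap: 0.0109
grasp_force: 35.0
```

```bash
python3 -c "
from h import *
tilt()"
```

```text
t 38.05 tcp carrier [-0.2114  0.0995] z 0.0632 toolx yaw err deg 0.03 tilt z [ 0.002  0.    -1.   ] gap 0.0109 gf 35.0 F [-4.2  0.3 11.1]
tilt deg from grasp pt 0.25 radius 0.2247 joints [-0.39 -0.02  1.94  0.    1.22 -0.52]
```

Level. Release slowly, go up and clear.

{"fn": "drive_tool", "kwargs": {"moves": [{"delta_rot": [0, 0, 0], "travel": [0, 0, 0], "grip": -0.2}, {"delta_rot": [0, 0, 0], "travel": [0, 0, 0], "grip": -0.2}, {"delta_rot": [0, 0, 0], "travel": [0, 0, 0], "grip": -0.2}, {"delta_rot": [0, 0, 0], "travel": [0, 0, -0.1], "grip": -0.2}, {"delta_rot": [0, 0, 0], "travel": [0, 0, -0.3], "grip": -0.2}, {"delta_rot": [0, 0, 0], "travel": [0, 0, -0.5], "grip": -0.2}, {"delta_rot": [0, 0, 0], "travel": [0.2, 0, -0.7], "grip": -0.2}, {"delta_rot": [0, 0, 0], "travel": [0.4, 0, -0.8], "grip": -0.2}, {"delta_rot": [0, 0, 0], "travel": [0.6, 0, -0.8], "grip": -0.2}, {"delta_rot": [0, 0, 0], "travel": [0.75, 0, -0.8], "grip": -0.2}]}}

```text
t: 39.05
tool_pos: [0.4516, 0.0379, 0.2628]
tcp_rot: [2.067, 2.363, 0.004]
force: [0.5, 0.3, -0.5]
finger_gap: 0.0371
grasp_force: 0.0
```

```bash
python3 -c "
from h import *
tcp();look();cv2.imwrite('pics/c13.png',np.hstack([cv2.resize(IM['scene'][185:275,190:320],None,fx=3,fy=3,interpolation=cv2.INTER_CUBIC),cv2.resize(IM['side'][190:280,240:370],None,fx=3,fy=3,interpolation=cv2.INTER_CUBIC)]))"
```

```text
t 39.05 tcp carrier [-0.2119  0.2779] z 0.2628 toolx yaw err deg -0.05 tilt z [ 0.003  0.    -1.   ] gap 0.0371 gf 0.0 F [ 0.5  0.3 -0.5]
```

View pics/c13.png

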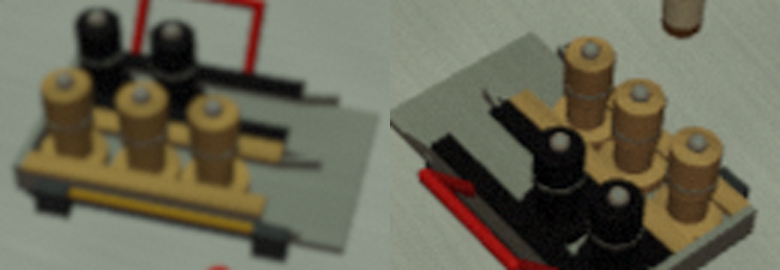

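The carrier is level, all five mills stand in their own lanes inside the lip ends, and the arm is clear.

```bash
python3 -c "
from plant import arm
print(arm.job_done())"
```

```text
the job is handed in; nothing more can be done
None
```

The job is handed in: all five mills (two black, three pale) are under their own lips, and the carrier was held at about 30 degrees for over four seconds, then lowered to level and released.

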